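# Take the gas meter out of its case and put it on the desk rest

## Robot

A 7-joint arm with a two-finger parallel gripper is mounted at the origin on the work surface. World frame = base frame: x ahead of the robot, y to its left, z up, the work surface at z = 0. Lengths are in m, angles in rad, forces in N, time in s.
With the tool pointing down it reaches from about 0.35 to 0.9 m from the base axis. Payload 8.1 kg.
Tool frame: the origin (TCP) lies at the centre of the arm's flange, where the gripper is bolted on; the fingertips stand 178 mm ahead of it and the grasp point (between the pads) lies 159 mm ahead of it; x points along the fingers, z is the direction in which the jaws open and shut, and the axes are right-handed (so a half turn about x gives the same grasp; the last joint's range is limited). The gripper opens to 92 mm and grips with 3 to 60 N. Pads are 19 mm wide; open, the fingers measure 130 mm over their backs; the gripper's body (75 mm by 190 mm) begins 47 mm behind the grasp point.
Start: joints at [-1.318, 0.434, 0.025, 1.573, -0.012, 1.134, -0.075], TCP at [0.218, 0.586, 0.405] pointing down, gripper open.
Joint ranges: [-2.62, 2.62], [-0.44, 2.09], [-1.27, 1.32], [0.08, 2.57], [-1.32, 4.46], [0.12, 2], [-2.74, 2.74]. Speed limits (rad/s): [2.22, 2.22, 3.01, 3.01, 3.14, 3.14, 3.14].

## Interface

Orientations are given as a rotation vector (axis times angle).
In Python, from cell import arm, get_image, search_frame, pinpoint gives the robot as it stands.
- The arm moves only by the tool arm_command, never from a script. Its argument "motion" is a list of rows, each a list of 7 numbers: the finger opening in mm, from 0 to 91.8, then the shift along the tool's x, y, z in mm, then the turn, a rotation vector about the tool's x, y, z in degrees. In form: [[fingers, x, y, z, ax, ay, az], ...]. A call has 1 to 5 rows; each row shifts and turns the commanded pose from where the row before left it, along the tool's axes as they then stand; what a row does not reach is not made up. A row lasts 1/8 s, in which the tool goes at most 62.5 mm and 10.7 degrees, less where a joint would pass 70% of its speed; a pose out of reach is approached as far as the arm can. A call with a gripper value outside its range is refused whole. The fingers move at their own pace and stop on an object; "newtons" is the grip in N (left out, the last holds). Time passes only in rows, so rows that do not move let the fingers close. It gives the time, the measured TCP pose, the force and the opening at its end, in the units of the state.
- arm.observe(): the state, without advancing time (a new reading comes with each control period).
- get_image(name): name is "scene" or "side" or "wrist"; returns a dict with "frame" (400x640x3 uint8, red, green, blue), "range_z" (400x640 float32, m along the optical axis (not along the pixel's ray), 0 where there is no reading), "K" (3x3 intrinsics, pixels), "distortion" ([k1, k2, p1, p2, k3] as OpenCV has them; the pictures are not rectified), "origin" and "rotation" of the camera in the world; the wrist camera has in their place "tool_from_camera" (4x4, takes a point from camera to tool coordinates, whose origin is the TCP and whose axes are the tool frame's). Camera axes: x right, y down, z forward; pixel columns grow to the right and rows downward; lengths in m; the calibration is good to about 2 mm. A picture is of the moment at which its call begins: read the wrist's pose just before it.
- arm.sign_off(): hands the job in, once; it reports no verdict.
Trained networks look in the newest picture that a camera, given by its name, has taken for a name from the list of things; names that differ only in an ending like _2 or _b are one class to them, and where a whole thing is asked for, a point or a joint stands for the part that bears it (a point fixed in the world has none). Each returns a list of dicts, best first, with "p" (0 to 1); they miss things now and then, are a little off and sometimes report something else, mostly with a low value. They report only what shows in the picture. A call takes as long as a camera call. They do not tell look-alikes from the thing itself.
- search_frame(camera, target): "point" ([x, y, z] in m, in world coordinates, good to about 4 mm: the middle of the surface that is visible of it).
- pinpoint(camera, target): "point" ([x, y, z] in m, in world coordinates, good to about 4 mm: a listed point, or the origin of a listed thing).
The state is a dict: "clock": time; "joints": joint angles; "dq": joint speeds; "joint_efforts": joint torques, N m; "position": TCP position; "ee_rot": TCP orientation; "force": force on the tool from outside, world axes, zero at the start; "ft_torque": the same for the moment, N m; "width": opening from 0.0 (shut) to 1.0 (fully open).
Only numpy, scipy, OpenCV 4.12 (cv2) and the standard library are available. Lean on these libraries where they do the work, as an engineer would, in place of code of your own. Each camera call takes 0.05 s, during which the arm holds its last target. There are 200 camera calls.

## Task

Push the lid of the black meter case up and over until it stays open by itself, then lift the hand-held gas meter out and lay it gently on the sloping steel rest, display up and head at the top, with its foot down against the ledge between the two ears. Let go of it, leave the case open, and leave the jars and the spare cap where they stand.

Things in the scene. Friction and masses are not known exactly. Their poses are not given: they have to be found in the camera images.
- case: Hard black plastic meter case, fixed to the bench: base 140 mm deep (its x), 230 wide (its y), 50 high, walls 4; lid 26 mm more. Origin: centre of the underside; x points from the front (finger tab) to the hinged back, z up; x is within 0.3 rad of straight away from the robot. Stands left or right of the rest. Catches already undone. The meter lies inside along the case's y, head towards +y.
- nest (a point): Centre of the meter's bed in the case, 14 mm above the bench, where the meter's origin lies (within 2 mm), meter level. Grey foam cheeks 36 mm high (above the bench) hold head and foot with 4 mm to spare. Round the waist (case y from -52 to +40 mm) there is no foam: beside the waist the pocket is open 44 mm wide on either side to the case walls, down to its floor 4 mm above the bench.
- case_lid (a joint): Lid angle in rad: 0 shut, grows as it opens, 1.95 at its stop, leaning back. The lid (about 0.2 kg) hangs free on its hinge with no spring: let go below about 1.3 rad it falls shut, beyond that it falls open onto its stop and stays. About 1 N at the tab lifts it.
- lid_tab (a point): Middle of the lower outer edge of the lid's finger tab; moves with the lid. The tab is a flat grey tongue 90 mm wide, 6 thick, standing out 18 mm from the case's front; with the lid shut its underside is 50 mm above the bench and the space under it, in front of the case, is free. It lies 158 mm from the hinge line.
- lid_hinge (a point): Middle of the hinge line, which runs along the case's y, on the upper back edge of the base, 50 mm above the bench (70 mm along the case's x from its origin). With the lid open its rim stands up to 0.21 m above the bench and leans up to 0.1 m behind the hinge.
- meter: Hand-held gas meter, 170 mm long, 34 thick, about 0.26 kg: grey foot 54 wide (40 long), black rubber waist 44 wide (70 long, from 45 mm before to 25 mm beyond the origin), grey head 66 wide (60 long) with the display on the upper face. Origin: middle of length and width, on the underside; x points to the head, z out of the display face. Foot end at x = -85 mm, head end at +85 mm.
- meter_grip (a point): Middle of the waist, where to grip it across its 44 mm width (along the meter's y): 8 mm from the origin towards the foot, half-way up its thickness (17 mm above the underside).
- meter_head (a point): Middle of the head's end face, 85 mm from the origin along the meter's x, 17 mm above the underside.
- rest: Desk rest of bent steel sheet, fixed to the bench: flat foot plate 175 mm by 90 mm, 4 mm thick, with the sloping plate above it, 110 mm high in all. Origin: centre of the underside; the slope rises along its x, z up. It turns up to 0.35 rad either way from x straight away from the robot.
- rest_plate: The rest's plate, rising at 32 degrees. Origin: on its upper face, mid-width, at the foot of the ledge, 24 mm above the bench; x up the slope, z square out of it. 74 mm wide for the first 36 mm, then a spine 40 wide up to 163 mm. Ledge at the low end 16 mm high, leaning out 7 mm; two ears beside it 14 high, 34 long, 64 apart. Meter home: its axes match the plate's, its origin at x = 85 mm, y = z = 0.
- jar_left: Amber culture jar with black screw cap, 88 mm wide, 150 mm high, to the left: leave it. Origin: centre of the underside.
- jar_right: The same kind of jar, to the right: leave it.
- spare_cap: Loose black jar cap, 74 mm wide, 22 mm high, lying on the bench near the robot: leave it. Origin: centre of the underside.
Mind the look-alikes: they are no part of the job. Of the things that look like the rest, the middle-sized one is meant.

How it is judged:
On the way, in this order (a step that is already met when the one before it is completed fails the run):
1. the lid stands open by itself, past its balance point, with nothing of the robot on it (value of joint case_lid above 1.7 rad and contact force between each of the arm, the fingers and case_lid below 0.1 N), for 0.3 s.
2. the meter has been lifted clear of the open case (height (world z) of meter above 0.085 m and value of joint case_lid above 1.6 rad), for 0.1 s.
At the end, for the whole second after the job is handed in: The meter lies still and released on the sloping plate: display up, head at the top, in line with the plate within 7 degrees and flat on it within 5 degrees and 6 mm, its foot within 10 mm of the ledge and within 11 mm of mid-width; the lid stands open beyond 1.6 rad (x of meter in the frame of rest_plate between 0.075 and 0.095 m and y of meter in the frame of rest_plate between -0.011 and 0.011 m and z of meter in the frame of rest_plate between -0.006 and 0.006 m and angle between the x axis of meter and the x axis of rest_plate, either way round below 0.12 rad and angle between the z axis of meter and the z axis of rest_plate, either way round below 0.09 rad and x of meter_head in the frame of rest_plate above 0.14 m and angle between meter's own z axis and vertical below 0.75 rad and linear speed of meter below 0.02 m/s and value of joint case_lid above 1.6 rad and contact force between the fingers and meter below 0.1 N); the robot touches nothing.
It fails at once if a jar is moved by more than 25 mm or tipped (distance of any of jar_left, jar_right from where it was at the start of the episode above 0.025 m or angle between any of jar_left, jar_right's own z axis and vertical above 0.25 rad).
It fails at once if the spare cap is moved by more than 25 mm (distance of spare_cap from where it was at the start of the episode above 0.025 m).
It fails at once if the meter is dropped: it moves faster than 0.6 m/s with no finger on it (linear speed of meter above 0.6 m/s and contact force between the fingers and meter below 0.1 N).
It also fails if it takes over 64 s, if anything falls off the work surface, if the arm or the gripper's body presses on something with over 40 N, if the wrist force passes 120 N, or if a joint passes its speed limit or range.

## Working session

There is one attempt and no reset: what is moved stays moved. The work goes in short steps, Python scripts to look and compute and a tool call to move; the robot and the scene stay as the last step left them, time stands still between calls to the robot, and variables do not carry over. Pictures are saved under pics/ and viewed, about 8 in all and at most 12, crops included, and the job is handed in when it is done.

Besides the shell and the picture viewer there is one more tool, called after ">>>" in YAML: its name, and indented under it one key for each argument. arm_command: Moves the arm, as the interface text tells. Its arguments: {"type":"object","properties":{"motion":{"type":"array"},"newtons":{"type":"number"}},"required":["motion"]}

```bash
mkdir -p pics; ls; cat > h.py <<'E'
from cell import arm, get_image, search_frame, pinpoint
import numpy as np, cv2
from scipy.spatial.transform import Rotation as R
def save(cam,fn,crop=None,scale=1):
    im=get_image(cam); f=im["frame"]
    if crop: f=f[crop[1]:crop[3],crop[0]:crop[2]]
    if scale!=1: f=cv2.resize(f,None,fx=scale,fy=scale,interpolation=cv2.INTER_CUBIC)
    cv2.imwrite("pics/"+fn,f[:,:,::-1].copy()); return im
def world(im,u,v,d=None):
    n=cv2.undistortPoints(np.array([[[u,v]]],float),im["K"],np.array(im["distortion"]))[0,0]
    if d is None: 
        p=im["range_z"][int(v)-1:int(v)+2,int(u)-1:int(u)+2]; p=p[p>0]; d=np.median(p)
    return np.array(im["origin"])+np.array(im["rotation"])@(np.array([n[0],n[1],1])*d)
def pix(im,p):
    Rm=np.array(im["rotation"]); t=-Rm.T@np.array(im["origin"])
    return cv2.projectPoints(np.array([p],float),cv2.Rodrigues(Rm.T)[0],t,im["K"],np.array(im["distortion"]))[0][0,0].round()
E
python3 - <<'E'
from h import *
s=arm.observe(); print(s["clock"],s["position"],s["ee_rot"],s["joints"])
a=save("scene","s1.png"); 
for t in ["case","lid_tab","lid_hinge","rest","rest_plate","jar_left","jar_right","spare_cap","nest"]:
    print(t,[(np.round(d["point"],3),round(d["p"],2),pix(a,d["point"])) for d in pinpoint("scene",t)])
b=save("side","d1.png")
for t in ["case","lid_tab","lid_hinge","rest","rest_plate"]:
    print(t,[(np.round(d["point"],3),round(d["p"],2),pix(b,d["point"])) for d in pinpoint("side",t)])
E
```

```text
pics
0.0 [0.21766121 0.58562307 0.40395265] [-0.94414646  1.35803197  0.94250961] [-1.31759581  0.43520352  0.02497669  1.57410804 -0.01161165  1.1339774
 -0.07511254]Traceback (most recent call last):
  File "<stdin>", line 5, in <module>
  File "h.py", line 16, in pix
    return cv2.projectPoints(np.array([p],float),cv2.Rodrigues(Rm.T)[0],t,im["K"],np.array(im["distortion"]))[0][0,0].round()
           ~~~~~~~~~~~~~~~~~^^^^^^^^^^^^^^^^^^^^^^^^^^^^^^^^^^^^^^^^^^^^^^^^^^^^^^^^^^^^^^^^^^^^^^^^^^^^^^^^^
cv2.error: OpenCV(4.12.0) /io/opencv/modules/calib3d/src/calibration_base.cpp:582: error: (-5:Bad argument) tvec must be 1x3 or 3x1 floating-point array in function 'projectPoints'
```

```bash
sed -i 's/t=-Rm.T@np.array(im\["origin"\])/Rm=Rm.astype(float); t=(-Rm.T@np.array(im["origin"],float).ravel()).reshape(3,1)/; s/im\["K"\],np.array(im\["distortion"\])/np.array(im["K"],float),np.array(im["distortion"],float)/g' h.py
python3 - <<'E'
from h import *
a=save("scene","s1.png"); 
for t in ["case","lid_tab","lid_hinge","rest","rest_plate","jar_left","jar_right","spare_cap","nest"]:
    print(t,[(np.round(d["point"],3),round(d["p"],2),pix(a,d["point"])) for d in pinpoint("scene",t)])
b=save("side","d1.png")
for t in ["case","lid_tab","lid_hinge","rest","rest_plate"]:
    print(t,[(np.round(d["point"],3),round(d["p"],2),pix(b,d["point"])) for d in pinpoint("side",t)])
E
```

```text
Traceback (most recent call last):
  File "h.py", line 15, in pix
    Rm=np.array(im["rotation"]); Rm=Rm.astype(float); t=(-Rm.T@np.array(im["origin"],float).ravel()).reshape(3,1)
                                                        ~~~~~~~~~~~~~~~~~~~~~~~~~~~~~~~~~~~~~~~~~~~~~~~~~~~~^^^^^
ValueError: cannot reshape array of size 1 into shape (3,1)
```

View pics/s1.png

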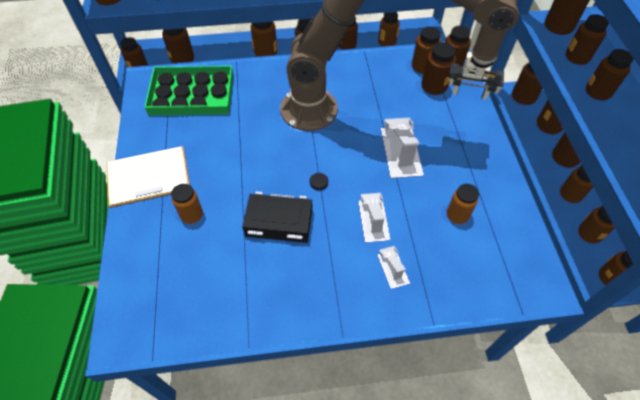

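Picture 1: the scene camera looks back at the robot. The three rest-like things are large at (402,147), middle at (374,217) and small at (394,266), and the middle one is the one meant. The case is at (278,217), the spare cap at (319,181), and the jars at (187,203) and (463,204). `rotation` turns out to be a rotation vector.

```bash
sed -i 's/Rm=np.array(im\["rotation"\]); Rm=Rm.astype(float);/Rm=rm(im);/; s/np.array(im\["rotation"\])@/rm(im)@/' h.py; cat >> h.py <<'E'
def rm(im):
    r=np.array(im["rotation"],float); return R.from_rotvec(r).as_matrix() if r.size==3 else r.reshape(3,3)
E
python3 - <<'E'
from h import *
a=get_image("scene"); print(a["origin"],a["rotation"],a["range_z"].max())
f=a["frame"][180:300,230:430]; cv2.imwrite("pics/s2.png",cv2.resize(f,None,fx=4,fy=4,interpolation=cv2.INTER_CUBIC)[:,:,::-1].copy())
for t in ["case","lid_tab","lid_hinge","rest","rest_plate","jar_left","jar_right","spare_cap"]:
    print(t,[(np.round(d["point"],3),round(d["p"],2),pix(a,d["point"])) for d in pinpoint("scene",t)])
b=save("side","d1.png")
for t in ["case","lid_tab","lid_hinge","rest","rest_plate"]:
    print(t,[(np.round(d["point"],3),round(d["p"],2),pix(b,d["point"])) for d in pinpoint("side",t)])
np.savez("ab.npz",a=a,b=b)
E
```

```text
[ 1.44659035 -0.13001368  1.53977304] [-1.99921675 -1.76428436  0.50942174] 3.7086036
case [(array([ 0.546, -0.172, -0.001]), 0.76, array([278., 223.]))]
lid_tab [(array([ 0.465, -0.147,  0.049]), 0.94, array([282., 196.]))]
lid_hinge [(array([ 0.619, -0.183,  0.049]), 0.58, array([276., 234.]))]
rest [(array([ 0.269,  0.343, -0.004]), 0.77, array([400., 151.])), (array([ 0.778,  0.208, -0.004]), 0.63, array([393., 269.])), (array([0.576, 0.176, 0.   ]), 0.59, array([373., 220.]))]
rest_plate [(array([0.499, 0.179, 0.023]), 0.82, array([371., 199.])), (array([0.723, 0.202, 0.021]), 0.67, array([388., 252.]))]
jar_left [(array([0.593, 0.491, 0.003]), 0.81, array([457., 214.]))]
jar_right [(array([ 0.475, -0.492, -0.004]), 0.64, array([191., 216.]))]
spare_cap [(array([ 0.391,  0.001, -0.002]), 0.71, array([320., 184.]))]
case [(array([ 0.555, -0.167,  0.001]), 0.62, array([332., 253.]))]
lid_tab [(array([ 0.467, -0.15 ,  0.055]), 0.85, array([302., 240.]))]
lid_hinge [(array([ 0.613, -0.185,  0.052]), 0.75, array([352., 247.]))]
rest [(array([0.268, 0.35 , 0.003]), 0.77, array([245., 149.])), (array([0.774, 0.207, 0.002]), 0.63, array([381., 165.])), (array([ 0.571,  0.178, -0.   ]), 0.55, array([327., 175.]))]
rest_plate [(array([0.719, 0.201, 0.019]), 0.85, array([367., 164.])), (array([0.5  , 0.181, 0.023]), 0.78, array([307., 171.])), (array([0.162, 0.351, 0.036]), 0.75, array([217., 144.]))]
```

View pics/s2.png

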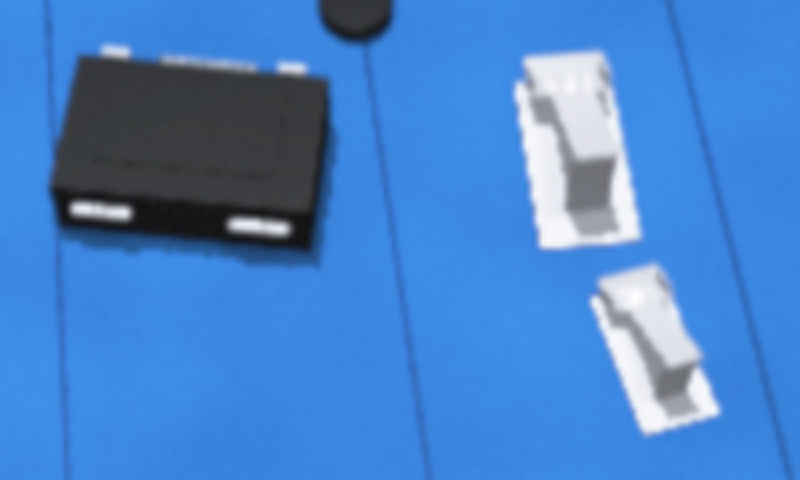

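View pics/d1.png

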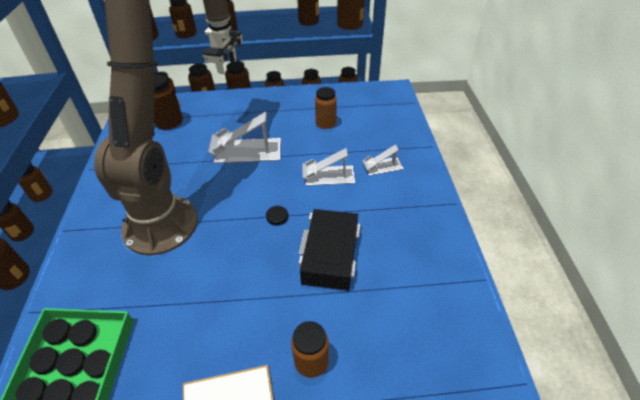

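Pictures 2 and 3 agree with this. The middle rest is at about (0.573, 0.177), and the large and small ones are rejected. The case is at about (0.55, -0.17) with yaw about -0.23, and its tab faces the robot. The two cameras agree within 6 mm, and the tab-to-hinge distance of 154 mm fits the given 158.

```bash
cat >> h.py <<'E'
def cur():
    s=arm.observe(); return s,np.array(s["position"]),R.from_rotvec(s["ee_rot"])
def rows(tip,Rt,n=None,off=0.159,p=None,Rc=None,f=0):
    """rows taking the point `off` ahead of the flange in a straight line to tip; Rt matrix"""
    if p is None: s,p,Rc=cur()
    Rt=R.from_matrix(Rt); w=(Rc.inv()*Rt).as_rotvec(); g0=p+Rc.apply([off,0,0]); g1=np.array(tip)
    pt=g1-Rt.apply([off,0,0])
    need=max(np.degrees(np.linalg.norm(w))/10.2,np.linalg.norm(pt-p)/0.058,1); n=n or int(np.ceil(need)); out=[]
    P,Q=p,Rc
    for i in range(1,n+1):
        Qn=Rc*R.from_rotvec(w*i/n); Pn=g0+(g1-g0)*i/n-Qn.apply([off,0,0])
        out.append([f]+[round(float(v)*2)/2 for v in Q.inv().apply(Pn-P)*1000]+[round(float(v),1) for v in np.degrees((Q.inv()*Qn).as_rotvec())]); P,Q=Pn,Qn
    print("need %.1f"%need)
    for i in range(0,n,5): print(out[i:i+5])
    return P,Q
def frame(x,z):
    x=np.array(x,float);x/=np.linalg.norm(x); z=np.array(z,float); z-=x*(x@z); z/=np.linalg.norm(z)
    return np.column_stack([x,np.cross(z,x),z])
def wcam():
    s,p,Q=cur(); im=get_image("wrist"); T=np.array(im["tool_from_camera"])
    im["rotation"]=Q.as_matrix()@T[:3,:3]; im["origin"]=p+Q.apply(T[:3,3]); return im
E
python3 - <<'E'
from h import *
s,p,Q=cur(); print(s["clock"]);print(Q.as_matrix().round(2)); im=wcam(); print(np.array(im["tool_from_camera"]).round(3),im["K"])
for z in [(0,1,0),(0,-1,0)]: rows([0.46,0.17,0.27],frame([0,0,-1],z),f=0)
E
```

```text
0.95
[[ 0.   -0.94  0.35]
 [ 0.    0.35  0.94]
 [-1.   -0.    0.  ]]
[[-0.    -0.258  0.966  0.02 ]
 [-0.001 -0.966 -0.258  0.07 ]
 [ 1.    -0.001  0.    -0.001]
 [ 0.     0.     0.     1.   ]] [[346.26758698   0.         318.56009717]
 [  0.         346.26758698 199.0736294 ]
 [  0.           0.           1.        ]]
need 8.3
[[0, -2.5, -41.5, -34.0, -2.3, 0.0, 0.0], [0, -2.5, -40.0, -35.5, -2.3, 0.0, 0.0], [0, -2.5, -38.5, -37.0, -2.3, 0.0, 0.0], [0, -2.5, -37.0, -38.5, -2.3, 0.0, 0.0], [0, -2.5, -35.5, -40.0, -2.3, 0.0, 0.0]]
[[0, -2.5, -34.0, -41.5, -2.3, 0.0, 0.0], [0, -2.5, -32.0, -42.5, -2.3, 0.0, 0.0], [0, -2.5, -30.5, -44.0, -2.3, 0.0, 0.0], [0, -2.5, -28.5, -45.0, -2.3, 0.0, 0.0]]
need 15.6
[[0, -1.5, -23.0, -19.0, 10.0, 0.0, -0.0], [0, -1.5, -26.0, -15.0, 10.0, 0.0, -0.0], [0, -1.5, -28.5, -10.0, 10.0, 0.0, -0.0], [0, -1.5, -29.5, -5.0, 10.0, 0.0, -0.0], [0, -1.5, -30.0, 0.5, 10.0, 0.0, -0.0]]
[[0, -1.5, -29.5, 5.5, 10.0, 0.0, -0.0], [0, -1.5, -28.0, 10.5, 10.0, 0.0, -0.0], [0, -1.5, -26.0, 15.0, 10.0, 0.0, -0.0], [0, -1.5, -23.0, 19.5, 10.0, 0.0, -0.0], [0, -1.5, -19.0, 23.0, 10.0, 0.0, -0.0]]
[[0, -1.5, -15.0, 26.0, 10.0, 0.0, -0.0], [0, -1.5, -10.0, 28.5, 10.0, 0.0, -0.0], [0, -1.5, -5.0, 29.5, 10.0, 0.0, -0.0], [0, -1.5, 0.0, 30.0, 10.0, 0.0, -0.0], [0, -1.5, 5.5, 29.5, 10.0, 0.0, -0.0]]
[[0, -1.5, 10.5, 28.0, 10.0, 0.0, -0.0]]
```

>>> arm_command:
  motion:
    - [0,-2.5,-41.5,-34,-2.3,0,0]
    - [0,-2.5,-40,-35.5,-2.3,0,0]
    - [0,-2.5,-38.5,-37,-2.3,0,0]
    - [0,-2.5,-37,-38.5,-2.3,0,0]
    - [0,-2.5,-35.5,-40,-2.3,0,0]

```text
clock: 1.62
position: [0.3535, 0.3535, 0.4176]
ee_rot: [-1.095, 1.277, 1.095]
force: [0.2, 0.6, -0.1]
width: 0.504
```

>>> arm_command:
  motion:
    - [0,-2.5,-34,-41.5,-2.3,0,0]
    - [0,-2.5,-32,-42.5,-2.3,0,0]
    - [0,-2.5,-30.5,-44,-2.3,0,0]
    - [0,-2.5,-28.5,-45,-2.3,0,0]
    - [0,0,0,0,0,0,0]

```text
clock: 2.25
position: [0.4628, 0.1667, 0.4277]
ee_rot: [-1.209, 1.21, 1.206]
force: [0.3, 2.0, 0.4]
width: 0.01
```

```bash
python3 - <<'E'
from h import *
s,p,Q=cur(); print(s["clock"],p,Q.as_matrix().round(2),s["joints"].round(2),np.round(s["force"],1))
im=wcam(); cv2.imwrite("pics/w1.png",im["frame"][:,:,::-1].copy()); np.savez("w1.npz",im=im)
for t in ["rest","rest_plate"]: print(t,[(np.round(d["point"],3),round(d["p"],2),pix(im,d["point"])) for d in pinpoint("wrist",t)])
# points standing above bench around the rest
H,W=im["range_z"].shape; v,u=np.mgrid[0:H:2,0:W:2]; d=im["range_z"][v,u]; m=d>0
n=cv2.undistortPoints(np.stack([u[m],v[m]],1).astype(float)[:,None],np.array(im["K"],float),np.array(im["distortion"],float))[:,0]
P=np.c_[n,np.ones(len(n))]*d[m][:,None]@im["rotation"].T+im["origin"]
np.save("P.npy",P)
c=np.array([.573,.178]); k=(np.linalg.norm(P[:,:2]-c,axis=1)<.13)&(P[:,2]>.03)&(P[:,2]<.14)
q=P[k]; print(len(q),q.min(0),q.max(0))
# spine face: height = 32deg slope plane RANSAC
rng=np.random.default_rng(0);best=None
for _ in range(500):
    a,b,e=q[rng.choice(len(q),3,False)]; N=np.cross(b-a,e-a); L=np.linalg.norm(N)
    if L<1e-9: continue
    N/=L; N*=np.sign(N[2]) or 1
    if abs(N[2]-np.cos(np.radians(32)))>.06: continue
    i=abs((q-a)@N)<.002
    if best is None or i.sum()>best.sum(): best=i
f=q[best]; N=np.linalg.svd(f-f.mean(0))[2][2]; N*=np.sign(N[2]); print("plane n",N,np.degrees(np.arccos(N[2])),best.sum(),"yaw from normal",np.arctan2(-N[1],-N[0]),f.mean(0))
sp=f[f[:,2]>.055]; r=cv2.minAreaRect((sp[:,:2]*1000).astype(np.float32)); print("spine rect",r); 
g=f[f[:,2]>.055]; vv=np.linalg.svd(g[:,:2]-g[:,:2].mean(0))[2][0]; print("axis yaw",np.arctan2(vv[1],vv[0]),"mid",(g.min(0)+g.max(0))/2)
E
```

```text
2.25 [0.46277373 0.166681   0.42769915] [[ 0. -1.  0.]
 [-0.  0.  1.]
 [-1. -0. -0.]] [-0.61  0.19  0.18  1.87 -0.04  1.08  1.16] [0.3 2.  0.4]
rest [(array([ 0.567,  0.182, -0.001]), 0.7, array([332., 248.]))]
rest_plate [(array([0.504, 0.184, 0.026]), 0.94, array([335., 206.]))]
535 [0.48061854 0.14265176 0.03004023] [0.61385807 0.21703486 0.09663755]
plane n [-0.5311952   0.01881858  0.84704045] 32.10878321256005 359 yaw from normal -0.035412060183401844 [0.5243201  0.17733195 0.04055374]
spine rect ((580.7945556640625, 166.35028076171875), (8.362550735473633, 65.90762329101562), 84.48653411865234)
axis yaw -0.0181307894232928 mid [0.58072473 0.16319083 0.07603946]
```

View pics/w1.png

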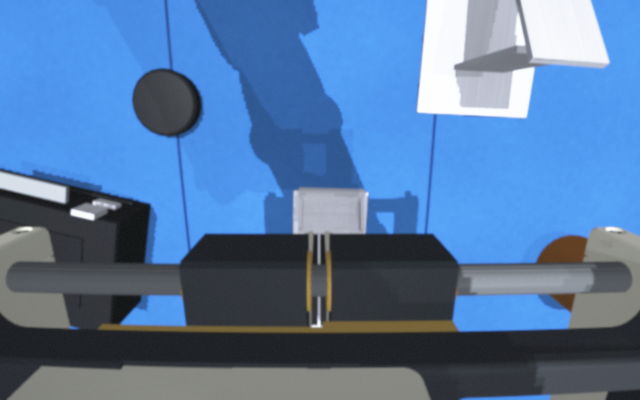

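Picture 4: the gripper hides most of the rest. Only its ledge shows at (331,212), with the cap at (167,102). I'll move further out for one clear view.

>>> arm_command:
  motion:
    - [0,-10,-55,0,0,0,0]
    - [0,-10,-55,0,0,0,0]
    - [0,-10,-55,0,0,0,0]
    - [0,0,-30,0,0,0,0]
    - [0,0,0,0,0,0,0]

```text
clock: 3.02
position: [0.6569, 0.1735, 0.4558]
ee_rot: [-1.214, 1.207, 1.215]
force: [-0.4, -0.1, -0.2]
width: 0.005
```

```bash
cat > rest.py <<'E'
from h import *
s,p,Q=cur(); print(s["clock"],p,s["joints"].round(2))
im=wcam(); cv2.imwrite("pics/w2.png",im["frame"][:,:,::-1].copy())
for t in ["rest","rest_plate"]: print(t,[(np.round(d["point"],3),round(d["p"],2),pix(im,d["point"])) for d in pinpoint("wrist",t)])
H,W=im["range_z"].shape; v,u=np.mgrid[0:H,0:W]; d=im["range_z"]; m=d>0
n=cv2.undistortPoints(np.stack([u[m],v[m]],1).astype(float)[:,None],np.array(im["K"],float),np.array(im["distortion"],float))[:,0]
P=np.c_[n,np.ones(len(n))]*d[m][:,None]@im["rotation"].T+im["origin"]; np.save("P.npy",P)
c=np.array([.573,.178]); near=np.linalg.norm(P[:,:2]-c,axis=1)<.13
q=P[near&(P[:,2]>.03)&(P[:,2]<.13)]
rng=np.random.default_rng(0);best=None
for _ in range(800):
    a,b,e=q[rng.choice(len(q),3,False)]; N=np.cross(b-a,e-a); L=np.linalg.norm(N)
    if L<1e-9: continue
    N/=L; N*=np.sign(N[2]) or 1
    if abs(N[2]-np.cos(np.radians(32)))>.06: continue
    i=abs((q-a)@N)<.002
    if best is None or i.sum()>best.sum(): best=i
f=q[best]; N=np.linalg.svd(f-f.mean(0))[2][2]; N*=np.sign(N[2]); print("n",N,np.degrees(np.arccos(N[2])),best.sum(),"yaw",np.arctan2(-N[1],-N[0]))
for yaw in [np.arctan2(-N[1],-N[0])]:
    X=np.array([np.cos(yaw)*np.cos(.5585),np.sin(yaw)*np.cos(.5585),np.sin(.5585)]); Z=np.array(N); Y=np.cross(Z,X)
    O=np.array([.501,.181,.024]); O[2]+=((f.mean(0)-O)@Z)/Z[2]; print("O on plane z",O)
    L=np.c_[(f-O)@X,(f-O)@Y]
    for lo in np.arange(-.01,.18,.015):
        k=L[(L[:,0]>=lo)&(L[:,0]<lo+.015),1]
        if len(k): print("x %.3f n %d y %.4f..%.4f mid %.4f"%(lo,len(k),*np.percentile(k,[1,99]),np.percentile(k,[1,99]).mean()))
    print("x range",np.percentile(L[:,0],[.2,99.8]))
    A=np.c_[(q-O)@X,(q-O)@Y,(q-O)@Z]; k=(A[:,2]>.006)&(A[:,2]<.025); print("ledge/ears",len(A[k]), A[k].min(0) if k.any() else 0,A[k].max(0) if k.any() else 0)
E
python3 rest.py
```

```text
3.025 [0.65694229 0.17348366 0.45582879] [-0.48  0.5   0.23  1.36 -0.11  1.3   1.33]
rest [(array([ 0.57 ,  0.182, -0.   ]), 0.59, array([326.,  94.]))]
rest_plate [(array([0.718, 0.197, 0.019]), 0.78, array([337., 215.])), (array([0.503, 0.184, 0.022]), 0.75, array([329.,  30.]))]
n [-0.52983817  0.01611723  0.8479456 ] 32.01108007638338 5615 yaw -0.03040977309305296
O on plane z [0.501      0.181      0.02578058]
x 0.005 n 506 y -0.0329..0.0311 mid -0.0009
x 0.020 n 731 y -0.0372..0.0338 mid -0.0017
x 0.035 n 436 y -0.0207..0.0184 mid -0.0012
x 0.050 n 462 y -0.0210..0.0185 mid -0.0013
x 0.065 n 479 y -0.0207..0.0186 mid -0.0010
x 0.080 n 512 y -0.0208..0.0187 mid -0.0010
x 0.095 n 525 y -0.0210..0.0186 mid -0.0012
x 0.110 n 538 y -0.0206..0.0181 mid -0.0013
x 0.125 n 558 y -0.0208..0.0182 mid -0.0013
x 0.140 n 599 y -0.0210..0.0183 mid -0.0013
x 0.155 n 269 y -0.0205..0.0184 mid -0.0010
x range [0.00792169 0.16088366]
ledge/ears 833 [-0.01467638 -0.03777022  0.00612534] [0.0318615  0.03544486 0.01753318]
```

View pics/w2.png

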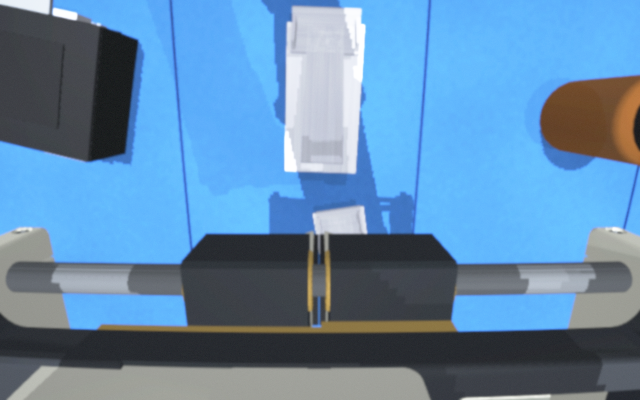

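Picture 5 gives a clear view of the rest. It spans (285..365, 5..172), with its ledge at the top. The plane fits at 32.0°, yaw is -0.030 and the spine is 39.5 mm wide, so this is the right rest. That puts the plate origin at about (0.4993, 0.1798, 0.0245). Next is the lid.

```bash
cat >> h.py <<'E'
C0=np.array([.550,-.169,0]); CY=-.232
cx=np.array([np.cos(CY),np.sin(CY),0]); cy=np.array([-np.sin(CY),np.cos(CY),0]); uz=np.array([0,0,1.])
def cw(x,z,y=0): return C0+cx*x/1000+cy*y/1000+uz*z/1000
FL=frame(cx-uz,cy)
E
python3 - <<'E'
from h import *
P,Q=rows(cw(-112,120),FL,off=.178)
P,Q=rows(cw(-112,27),FL,off=.178,p=P,Rc=Q)
P,Q=rows(cw(-86,27),FL,off=.178,p=P,Rc=Q); print(P)
E
```

```text
need 8.5
[[0, 18.5, 39.5, -33.0, 1.4, 0.6, -5.0], [0, 16.5, 40.0, -33.5, 1.4, 0.6, -5.0], [0, 15.0, 40.5, -34.0, 1.4, 0.6, -5.0], [0, 13.0, 40.5, -34.5, 1.4, 0.6, -5.0], [0, 11.0, 40.5, -35.0, 1.4, 0.6, -5.0]]
[[0, 9.5, 40.5, -35.5, 1.4, 0.6, -5.0], [0, 7.5, 40.5, -36.0, 1.4, 0.6, -5.0], [0, 6.0, 40.0, -36.5, 1.4, 0.6, -5.0], [0, 4.0, 39.5, -37.0, 1.4, 0.6, -5.0]]
need 1.6
[[0, 33.0, 33.0, 0.0, -0.0, -0.0, 0.0], [0, 33.0, 33.0, 0.0, 0.0, -0.0, -0.0]]
need 1.0
[[0, 18.5, -18.5, 0.0, 0.0, 0.0, 0.0]]
[ 0.34381118 -0.12028707  0.15286501]
```

>>> arm_command:
  motion:
    - [0,18.5,39.5,-33,1.4,0.6,-5]
    - [0,16.5,40,-33.5,1.4,0.6,-5]
    - [0,15,40.5,-34,1.4,0.6,-5]
    - [0,13,40.5,-34.5,1.4,0.6,-5]
    - [0,11,40.5,-35,1.4,0.6,-5]

```text
clock: 3.8
position: [0.4605, 0.0083, 0.352]
ee_rot: [-1.336, 0.966, 0.777]
force: [1.8, -2.8, 0.2]
width: 0.001
```

>>> arm_command:
  motion:
    - [0,9.5,40.5,-35.5,1.4,0.6,-5]
    - [0,7.5,40.5,-36,1.4,0.6,-5]
    - [0,6,40,-36.5,1.4,0.6,-5]
    - [0,4,39.5,-37,1.4,0.6,-5]
    - [0,0,0,0,0,0,0]

```text
clock: 4.42
position: [0.4083, -0.0582, 0.3158]
ee_rot: [-1.403, 0.949, 0.576]
force: [-0.3, 0.0, -1.0]
width: 0.004
```

```bash
python3 - <<'E'
from h import *
s,p,Q=cur(); print(s["clock"],p,s["joints"].round(2)); tip=p+Q.apply([.178,0,0])-C0; print(tip@cx,tip@cy,tip[2],np.degrees((Q.inv()*R.from_matrix(FL)).magnitude()))
print([(np.round(d["point"],3),round(d["p"],2)) for c in ["wrist"] if get_image(c) for t in ["lid_tab"] for d in pinpoint(c,t)])
P,Q=rows(cw(-112,27),FL,n=2,off=.178)
P,Q=rows(cw(-86,27),FL,n=1,off=.178,p=P,Rc=Q)
E
```

```text
4.425 [ 0.40832161 -0.05815016  0.31576917] [-0.54  0.1   0.48  2.46  1.36  0.19  0.  ]
-0.06346270728360018 0.06387819575294947 0.16889497359403682 12.109075145751573
[(array([ 0.457, -0.148,  0.048]), 0.73)]
need 3.4
[[0, 47.5, 79.5, -30.5, 2.0, -1.6, -5.4], [0, 41.0, 82.5, -34.0, 2.0, -1.6, -5.4]]
need 1.0
[[0, 18.5, -18.5, 0.0, 0.0, 0.0, 0.0]]
```

```bash
python3 - <<'E'
from h import *
rows(cw(-112,120),FL,n=5,off=.178)
E
```

```text
need 2.2
[[0, 3.5, 21.5, -14.0, 0.8, -0.7, -2.2], [0, 3.0, 21.5, -14.0, 0.8, -0.7, -2.2], [0, 2.0, 21.0, -14.5, 0.8, -0.7, -2.2], [0, 1.5, 21.0, -14.5, 0.8, -0.7, -2.2], [0, 1.0, 21.0, -15.0, 0.8, -0.7, -2.2]]
```

>>> arm_command:
  motion:
    - [0,3.5,21.5,-14,0.8,-0.7,-2.2]
    - [0,3,21.5,-14,0.8,-0.7,-2.2]
    - [0,2,21,-14.5,0.8,-0.7,-2.2]
    - [0,1.5,21,-14.5,0.8,-0.7,-2.2]
    - [0,1,21,-15,0.8,-0.7,-2.2]

```text
clock: 5.15
position: [0.3716, -0.0912, 0.2835]
ee_rot: [-1.429, 0.92, 0.507]
force: [-0.1, 0.1, 0.5]
width: 0.003
```

```bash
cat > st.py <<'E'
from h import *
def st():
    s,p,Q=cur(); tip=p+Q.apply([.178,0,0])-C0; print(s["clock"],p.round(4),"j",s["joints"].round(2),"F",np.round(s["force"],1)); print("tip case x,y,z",(tip@cx).round(4),(tip@cy).round(4),tip[2].round(4),"err deg",np.degrees((Q.inv()*R.from_matrix(FL)).magnitude()).round(1),"x axis",Q.as_matrix()[:,0].round(3),"z axis",Q.as_matrix()[:,2].round(3))
E
python3 - <<'E'
from st import *
st(); rows(cw(-112,120),FL,n=5,off=.178)
E
```

```text
5.15 [ 0.3716 -0.0912  0.2835] j [ 0.11  0.15 -0.15  2.56  2.22  0.33 -0.81] F [-0.1  0.1  0.5]
tip case x,y,z -0.0821 0.0199 0.1438 err deg 9.2 x axis [ 0.579 -0.222 -0.785] z axis [ 0.231  0.967 -0.103]
need 1.2
[[0, 0.5, 12.5, -6.5, 0.8, -0.9, -1.4], [0, 0.0, 12.0, -6.5, 0.8, -0.9, -1.4], [0, 0.0, 12.0, -6.5, 0.8, -0.9, -1.4], [0, -0.5, 12.0, -6.5, 0.8, -0.9, -1.4], [0, -0.5, 12.0, -6.5, 0.8, -0.9, -1.4]]
```

```bash
python3 - <<'E'
from st import *
rows(cw(-114,75),FL,n=5,off=.178)
E
```

```text
need 1.8
[[0, 7.5, 18.0, -5.5, 0.8, -0.9, -1.4], [0, 7.0, 18.0, -5.5, 0.8, -0.9, -1.4], [0, 6.5, 18.5, -6.0, 0.8, -0.9, -1.4], [0, 6.0, 18.5, -6.0, 0.8, -0.9, -1.4], [0, 5.5, 18.5, -6.5, 0.8, -0.9, -1.4]]
```

>>> arm_command:
  motion:
    - [0,7.5,18,-5.5,0.8,-0.9,-1.4]
    - [0,7,18,-5.5,0.8,-0.9,-1.4]
    - [0,6.5,18.5,-6,0.8,-0.9,-1.4]
    - [0,6,18.5,-6,0.8,-0.9,-1.4]
    - [0,5.5,18.5,-6.5,0.8,-0.9,-1.4]

```text
clock: 5.78
position: [0.3623, -0.109, 0.2242]
ee_rot: [-1.442, 0.912, 0.54]
force: [42.6, 147.1, 49.0]
width: 0.007
```

```bash
python3 - <<'E'
from st import *
st(); P,Q=rows(cw(-112,27),FL,n=3,off=.178); rows(cw(-86,28),FL,n=2,off=.178,p=P,Rc=Q)
E
```

```text
5.775 [ 0.3623 -0.109   0.2242] j [ 1.03  0.66 -1.27  2.57  2.02  0.9  -0.42] F [ 42.6 147.1  49. ]
tip case x,y,z -0.0888 0.0032 0.083 err deg 10.1 x axis [ 0.573 -0.205 -0.794] z axis [ 0.201  0.974 -0.106]
need 1.4
[[0, 10.5, 25.5, -2.5, 1.7, -1.2, -2.6], [0, 9.5, 26.0, -3.0, 1.7, -1.2, -2.6], [0, 9.0, 26.5, -4.0, 1.7, -1.2, -2.6]]
need 1.0
[[0, 9.0, -9.5, 0.0, -0.0, -0.0, 0.0], [0, 9.0, -9.5, 0.0, -0.0, 0.0, -0.0]]
```

The force reading has jumped to 147 N and j3 and j4 sit at their limits. I need to see this before moving again.

```bash
python3 - <<'E'
from st import *
b=get_image("side"); a=get_image("scene"); s=arm.observe(); print(s["clock"],s["force"],s["ft_torque"],s["joint_efforts"],s["joints"].round(2),s["dq"].round(2))
cv2.imwrite("pics/x1.png",np.vstack([a["frame"][60:330,60:560],b["frame"][60:330,60:560]])[:,:,::-1].copy())
for t in ["jar_left","jar_right","spare_cap"]: print(t,[(np.round(d["point"],3),round(d["p"],2)) for d in pinpoint("scene",t)])
E
```

```text
5.875 [ 1.05189505  1.06239354 -0.33492352] [ 0.28283026  0.65969941 -0.06154192] [  2.81102546 -38.75282049 -11.50669187 -13.05311322   2.69505724
   3.90850335   0.94559144] [ 1.04  0.67 -1.26  2.57  2.02  0.9  -0.42] [-0.09 -0.13 -0.06 -0.    0.04 -0.13 -0.08]
jar_left [(array([0.591, 0.491, 0.002]), 0.64)]
jar_right [(array([ 0.476, -0.488, -0.004]), 0.82)]
spare_cap [(array([ 0.392, -0.004, -0.   ]), 0.52)]
```

View pics/x1.png

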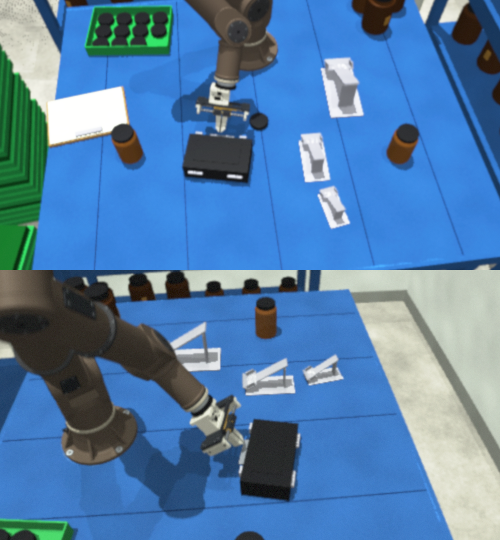

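Picture 6: nothing has been touched. The fingers hang just above the tab (about (220,125) top, (238,438) bottom), and the jars and cap are where they were. The spike was the arm hitting its elbow limit, and the force now reads about 1 N. A fitted link model says 45° is too flat this close in, so I'll use a steeper 62° and slower rows.

```bash
cat >> h.py <<'E'
A=np.radians(62); FL=frame(cx*np.cos(A)-uz*np.sin(A),cy)
E
python3 - <<'E'
from st import *
st(); rows(cw(-101,100),FL,n=5,off=.178)
E
```

```text
6.025 [ 0.3628 -0.1069  0.225 ] j [ 1.03  0.66 -1.27  2.57  2.03  0.89 -0.43] F [0.6 0.6 1.1]
tip case x,y,z -0.0884 0.0062 0.084 err deg 11.2 x axis [ 0.576 -0.201 -0.792] z axis [ 0.198  0.975 -0.103]
need 1.1
[[0, -4.0, -5.5, -4.0, 0.9, -0.8, 1.9], [0, -4.0, -5.5, -4.0, 0.9, -0.8, 1.9], [0, -4.0, -5.5, -4.0, 0.9, -0.8, 1.9], [0, -4.0, -5.0, -4.0, 0.9, -0.8, 1.9], [0, -4.0, -5.0, -4.0, 0.9, -0.8, 1.9]]
```

>>> arm_command:
  motion:
    - [0,-4,-5.5,-4,0.9,-0.8,1.9]
    - [0,-4,-5.5,-4,0.9,-0.8,1.9]
    - [0,-4,-5.5,-4,0.9,-0.8,1.9]
    - [0,-4,-5,-4,0.9,-0.8,1.9]
    - [0,-4,-5,-4,0.9,-0.8,1.9]

```text
clock: 6.65
position: [0.3705, -0.1253, 0.2595]
ee_rot: [-1.283, 0.981, 0.667]
force: [-0.3, -0.5, -1.1]
width: 0.007
```

```bash
python3 - <<'E'
from st import *
st(); rows(cw(-102,27),FL,n=5,off=.178)
E
```

```text
6.65 [ 0.3705 -0.1253  0.2595] j [ 1.17  0.47 -1.21  2.43  1.59  0.49 -0.  ] F [-0.3 -0.5 -1.1]
tip case x,y,z -0.101 0.0012 0.1024 err deg 0.5 x axis [ 0.458 -0.109 -0.882] z axis [ 0.223  0.975 -0.004]
need 1.3
[[0, 13.0, 7.0, 0.0, 0.1, -0.0, 0.0], [0, 13.0, 7.0, 0.0, 0.1, -0.0, 0.0], [0, 13.0, 7.0, 0.0, 0.1, -0.0, 0.0], [0, 13.0, 7.0, 0.0, 0.1, -0.0, 0.0], [0, 13.0, 7.0, 0.0, 0.1, -0.0, 0.0]]
```

Tracking is good now. I'll descend in front of the tab.

>>> arm_command:
  motion:
    - [0,13,7,0,0.1,0,0]
    - [0,13,7,0,0.1,0,0]
    - [0,13,7,0,0.1,0,0]
    - [0,13,7,0,0.1,0,0]
    - [0,13,7,0,0.1,0,0]

```text
clock: 7.28
position: [0.3702, -0.1255, 0.185]
ee_rot: [-1.276, 0.983, 0.662]
force: [0.7, 0.4, 0.4]
width: 0.005
```

```bash
python3 - <<'E'
from st import *
st(); im=wcam(); print([(np.round(d["point"],3),round(d["p"],2)) for t in ["lid_tab","case"] for d in pinpoint("wrist",t)])
E
```

```text
7.275 [ 0.3702 -0.1255  0.185 ] j [ 1.05  0.73 -1.16  2.5   1.95  0.74 -0.33] F [0.7 0.4 0.4]
tip case x,y,z -0.1012 0.0007 0.028 err deg 0.1 x axis [ 0.458 -0.11  -0.882] z axis [ 0.231  0.973 -0.001]
[(array([ 0.456, -0.153,  0.048]), 0.58), (array([ 0.55 , -0.171, -0.   ]), 0.5), (array([ 0.55 , -0.17 , -0.002]), 0.76)]
```

```bash
python3 - <<'E'
from st import *
s,p,Q=cur(); Rf=R.from_matrix(FL)
pts=[(-88,28)]
for th in np.linspace(0,1.68,15)[0:]:
    E=np.array([70-158*np.cos(th),50+158*np.sin(th)]); g=min(A,1e9) if th<A else th
    c=E+14*np.array([np.cos(g),-np.sin(g)])-9.5*np.array([np.sin(A),np.cos(A)]); pts.append(tuple(c))
P=p; out=[]
for x,z in pts:
    Pn=cw(x,z)-Rf.apply([.178,0,0]); d=Rf.inv().apply(Pn-P)*1000; out.append([0]+[float(v) for v in (d*2).round()/2]+[0,0,0]); P=P+Rf.apply(np.array(out[-1][1:4])/1000)
for i in range(0,len(out),4): print(np.round(pts[min(i+3,len(pts)-1)]),out[i:i+4])
E
```

```text
[-85.  71.] [[0, 6.0, -12.5, -0.5, 0, 0, 0], [0, -5.5, -1.0, -0.0, 0, 0, 0], [0, -16.0, -9.5, -0.0, 0, 0, 0], [0, -15.0, -12.0, -0.0, 0, 0, 0]]
[-51. 137.] [[0, -13.5, -13.5, -0.0, 0, 0, 0], [0, -11.5, -15.0, -0.0, 0, 0, 0], [0, -10.0, -16.0, -0.0, 0, 0, 0], [0, -7.5, -17.5, -0.0, 0, 0, 0]]
[  9. 180.] [[0, -5.5, -18.0, -0.0, 0, 0, 0], [0, -3.5, -18.5, -0.0, 0, 0, 0], [0, -1.5, -19.0, -0.0, 0, 0, 0], [0, 1.0, -17.5, -0.0, 0, 0, 0]]
[ 77. 189.] [[0, 3.5, -17.0, -0.0, 0, 0, 0], [0, 5.0, -16.5, -0.0, 0, 0, 0], [0, 7.0, -15.5, -0.0, 0, 0, 0], [0, 8.5, -15.0, -0.0, 0, 0, 0]]
```

>>> arm_command:
  motion:
    - [0,6,-12.5,-0.5,0,0,0]
    - [0,-5.5,-1,0,0,0,0]
    - [0,-16,-9.5,0,0,0,0]
    - [0,-15,-12,0,0,0,0]

```text
clock: 7.92
position: [0.3856, -0.1316, 0.2282]
ee_rot: [-1.27, 0.986, 0.661]
force: [-2.1, -1.0, -0.5]
width: 0.004
```

>>> arm_command:
  motion:
    - [0,-13.5,-13.5,0,0,0,0]
    - [0,-11.5,-15,0,0,0,0]

```text
clock: 8.18
position: [0.399, -0.1349, 0.2642]
ee_rot: [-1.272, 0.985, 0.659]
force: [-0.5, -0.1, -0.4]
width: 0.003
```

```bash
python3 - <<'E'
from st import *
st(); b=get_image("side"); print([(np.round(d["point"],3),round(d["p"],2)) for d in pinpoint("side","lid_tab")])
cv2.imwrite("pics/x2.png",cv2.resize(b["frame"][130:330,180:420],None,fx=2,fy=2)[:,:,::-1].copy())
E
```

```text
8.175 [ 0.399  -0.1349  0.2642] j [ 1.12  0.48 -1.15  2.37  1.52  0.48  0.08] F [-0.5 -0.1 -0.4]
tip case x,y,z -0.071 -0.0018 0.1072 err deg 0.3 x axis [ 0.458 -0.11  -0.882] z axis [0.235 0.972 0.001]
[(array([ 0.487, -0.15 ,  0.129]), 0.96)]
```

View pics/x2.png

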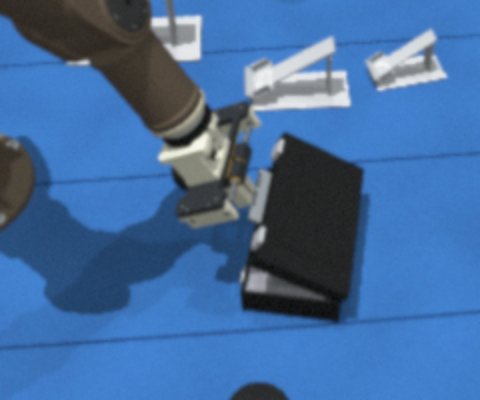

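Picture 7: the lid is opening on the fingers, with the tab at (262,195) and 129 mm high. I'll carry on round the arc.

>>> arm_command:
  motion:
    - [0,-10,-16,0,0,0,0]
    - [0,-7.5,-17.5,0,0,0,0]
    - [0,-5.5,-18,0,0,0,0]
    - [0,-3.5,-18.5,0,0,0,0]
    - [0,-1.5,-19,0,0,0,0]

```text
clock: 8.9
position: [0.4622, -0.1508, 0.3291]
ee_rot: [-1.27, 0.988, 0.66]
force: [-0.1, -0.7, -0.7]
width: 0.003
```

>>> arm_command:
  motion:
    - [0,1,-17.5,0,0,0,0]
    - [0,3.5,-17,0,0,0,0]
    - [0,5,-16.5,0,0,0,0]
    - [0,7,-15.5,0,0,0,0]
    - [0,8.5,-15,0,0,0,0]

```text
clock: 9.52
position: [0.5439, -0.1707, 0.3447]
ee_rot: [-1.27, 0.988, 0.66]
force: [-0.1, 0.0, 0.4]
width: 0.005
```

```bash
python3 - <<'E'
from st import *
st(); b=get_image("side"); print([(t,np.round(d["point"],3),round(d["p"],2)) for t in ["lid_tab","meter","meter_grip","meter_head"] for d in pinpoint("side",t)])
st()
E
```

```text
9.525 [ 0.5439 -0.1707  0.3447] j [ 1.05  0.56 -1.16  1.96  1.07  0.68  0.63] F [-0.1  0.   0.4]
tip case x,y,z 0.0779 -0.0035 0.1875 err deg 0.4 x axis [ 0.455 -0.11  -0.883] z axis [0.237 0.972 0.001]
[('lid_tab', array([ 0.673, -0.197,  0.204]), 0.77), ('meter', array([ 0.55 , -0.166,  0.016]), 0.83), ('meter_grip', array([ 0.546, -0.18 ,  0.03 ]), 0.67), ('meter_grip', array([ 0.389, -0.006,  0.003]), 0.3), ('meter_head', array([ 0.568, -0.091,  0.03 ]), 0.98)]
9.775 [ 0.5429 -0.1701  0.3445] j [ 1.05  0.56 -1.17  1.96  1.07  0.68  0.63] F [ 0.5  0.1 -0.3]
tip case x,y,z 0.0765 -0.003 0.1872 err deg 0.4 x axis [ 0.455 -0.109 -0.884] z axis [0.236 0.972 0.001]
```

The tab is now at (0.673, -0.197, 0.204), so the lid is at about 1.92 rad and resting on its stop, clear of the fingers. Before the next reach I'll fit a kinematic model, so I can choose the grasp direction that stays inside the joint limits.

```bash
cat > fk.py <<'E'
import numpy as np, itertools
from scipy.spatial.transform import Rotation as R
from scipy.optimize import least_squares
LO=np.array([-2.62,-.44,-1.27,.08,-1.32,.12,-2.74]); HI=np.array([2.62,2.09,1.32,2.57,4.46,2,2.74])
D=[([-1.3176,.4352,.025,1.5741,-.0116,1.134,-.0751],[.2177,.5856,.404],[-.94415,1.35803,.9425]),
([-.61,.19,.18,1.87,-.04,1.08,1.16],[.4628,.1667,.4277],[-1.209,1.21,1.206]),
([-.48,.5,.23,1.36,-.11,1.3,1.33],[.6569,.1735,.4558],[-1.214,1.207,1.215]),
([1.17,.47,-1.21,2.43,1.59,.49,0],[.3705,-.1253,.2595],[-1.283,.981,.667]),
([1.05,.73,-1.16,2.5,1.95,.74,-.33],[.3702,-.1255,.185],[-1.276,.983,.662]),
([1.05,.56,-1.16,1.96,1.07,.68,.63],[.5439,-.1707,.3447],[-1.27,.988,.66]),
([-.54,.10,.48,2.46,1.36,.19,0.],[.4083,-.0582,.3158],[-1.403,.949,.576])]
def fk(q,L,s):
    h,a,b,c,e,e2=L; q=np.array(q); r=lambda ax,t:R.from_rotvec(np.eye(3)[ax]*t)
    Q=r(2,s[0]*q[0])*r(1,q[1]); p=np.array([0,0,h]); Q=Q*r(2,s[1]*q[2]); p=p+Q.apply([e,0,a])
    Q=Q*r(1,q[3]); p=p+Q.apply([e2,0,b]); Q=Q*r(2,s[2]*q[4])*r(1,q[5]); p=p+Q.apply([0,0,c]); Q=Q*r(2,s[3]*q[6])
    # tool x = link z ; tool z = link -x rotated (found below)
    return p,Q
M=None
def res(L,s,M):
    o=[]
    for q,p,w in D:
        P,Q=fk(q,L,s); o+=list((P-p)*10)+list((Q*M).as_matrix().ravel()-R.from_rotvec(w).as_matrix().ravel())
    return np.array(o)
def fit():
    best=None
    for s in itertools.product([1,-1],repeat=4):
        _,Q0=fk(D[0][0],[.28,.53,.44,.17,0,0],s); M0=(Q0.inv()*R.from_rotvec(D[0][2])).as_matrix().round(); 
        if abs(np.linalg.det(M0)-1)>.1: continue
        M=R.from_matrix(M0); f=least_squares(res,[.28,.53,.44,.17,0,0],args=(s,M))
        if best is None or f.cost<best[0]: best=(f.cost,f.x,s,M)
    return best
def ik(p,Rt,q0,m,w=0.02):
    c,L,s,M=m; Rt=R.from_matrix(Rt)
    def g(q):
        P,Q=fk(q,L,s); return np.r_[(P-p)*20,((Q*M).inv()*Rt).as_rotvec()*5,w*(q-q0)]
    f=least_squares(g,np.clip(q0,LO+.01,HI-.01),bounds=(LO,HI)); P,Q=fk(f.x,L,s); return f.x,np.linalg.norm(P-p),((Q*M).inv()*Rt).magnitude()
E
python3 - <<'E'
from fk import *; from h import cw,cx,cy,frame,uz
m=fit(); print(m[0],m[1].round(4),m[2]); 
# the final poses
O=np.array([.4993,.1798,.0245]); yaw=-.03; t=np.radians(32)
X=np.array([np.cos(yaw)*np.cos(t),np.sin(yaw)*np.cos(t),np.sin(t)]); Y=np.array([-np.sin(yaw),np.cos(yaw),0]); Z=np.cross(X,Y)
q0=np.array(D[5][0])
for sg in [1,-1]:
    print("z sign",sg)
    for q00 in [q0,np.array([.2,.5,0,1.7,0,1.1,0.])]:
        q=q00
        Rg=frame(-uz,sg*cx); g=cw(0,35,-8)
        for zz in [.35,.035]:
            gp=g.copy(); gp[2]=zz; q,e,r=ik(gp+uz*.159,Rg,q,m); print(" grasp",zz,q.round(2),round(e,4),round(r,3))
        gp[2]=.3; q,e,r=ik(gp+uz*.159,Rg,q,m)
        Rp=frame(-Z,-sg*Y); gr=O+.077*X+.017*Z
        for k in [.15,.03,0]:
            q,e,r=ik(gr+Z*k+Z*.159,Rp,q,m); print(" place",k,q.round(2),round(e,4),round(r,3))
E
```

```text
0.7289713266170568 [ 0.297   0.6129  0.456   0.2472 -0.0413  0.0304] (-1, -1, -1, -1)
z sign 1
 grasp 0.35 [ 0.96  0.43 -1.    1.52  0.36  1.4  -0.29] 0.0 0.0
 grasp 0.035 [ 0.79  0.74 -0.76  1.87  0.69  0.82 -0.57] 0.0 0.0
 place 0.15 [-1.23  0.16  0.69  2.28  0.65  0.33 -2.74] 0.0 0.0
 place 0.03 [-0.87  0.43  0.47  2.24  0.67  0.12 -2.74] 0.0092 0.071
 place 0 [-0.8   0.48  0.41  2.21  0.68  0.12 -2.74] 0.013 0.104
 grasp 0.35 [ 0.29  0.3   0.03  1.52 -0.01  1.33  0.09] 0.0 0.0
 grasp 0.035 [ 0.3   0.62  0.02  1.87 -0.02  0.66  0.1 ] 0.0 0.0
 place 0.15 [-1.66  0.33  1.32  2.28 -0.3   0.27 -1.77] 0.0 0.0
 place 0.03 [-1.1   0.52  0.81  2.26 -1.32  0.12 -0.76] 0.005 0.038
 place 0 [-1.02  0.56  0.74  2.23 -1.32  0.12 -0.77] 0.0089 0.071
z sign -1
 grasp 0.35 [ 1.07  0.54 -1.27  1.52  0.51  1.47  2.7 ] 0.0 0.0
 grasp 0.035 [ 0.92  0.85 -1.02  1.87  0.9   0.97  2.39] 0.0 0.0
 place 0.15 [ 0.3   0.24 -1.12  2.28  1.16  0.67 -0.14] 0.0 0.0
 place 0.03 [ 0.16  0.59 -0.98  2.29  1.66  0.8  -0.53] 0.0 0.0
 place 0 [ 0.14  0.67 -0.95  2.28  1.75  0.83 -0.58] 0.0 0.0
 grasp 0.35 [ 1.05  0.51 -1.2   1.52  0.47  1.45  2.74] 0.0 0.0
 grasp 0.035 [ 0.89  0.82 -0.95  1.87  0.85  0.92  2.44] 0.0 0.0
 place 0.15 [ 0.28  0.23 -1.07  2.28  1.15  0.65 -0.12] 0.0 0.0
 place 0.03 [ 0.14  0.58 -0.95  2.29  1.66  0.78 -0.53] 0.0 0.0
 place 0 [ 0.13  0.65 -0.92  2.28  1.75  0.81 -0.59] 0.0 0.0
```

```bash
python3 - <<'E'
from fk import *; import fk
m=fit(); print(res(m[1],m[2],m[3]).reshape(-1,12).round(2)[:,:3], np.abs(res(m[1],m[2],m[3]).reshape(-1,12)[:,3:]).max(1).round(2))
fk.D=[d for i,d in enumerate(D) if i!=6]; m=fit(); print(m[0],m[1].round(3),m[2]); r=res(m[1],m[2],m[3]).reshape(-1,12); print(r[:,:3].round(2),abs(r[:,3:]).max(1).round(2))
E
```

```text
[[-0.52  0.12 -0.02]
 [-0.47  0.4  -0.08]
 [-0.15  0.55 -0.02]
 [ 0.16  0.13  0.03]
 [ 0.14  0.06  0.09]
 [ 0.33  0.12  0.05]
 [-0.36  0.36 -0.04]] [0.   0.01 0.   0.   0.01 0.01 0.01]
0.5057358203560535 [ 0.17   0.611  0.42   0.136 -0.006  0.009] (-1, -1, -1, -1)
[[-0.5   0.2  -0.  ]
 [-0.37  0.45  0.03]
 [-0.13  0.57 -0.07]
 [-0.    0.11  0.04]
 [ 0.05  0.02  0.01]
 [ 0.    0.12 -0.  ]] [0.   0.01 0.   0.   0.01 0.01]
```

```bash
python3 - <<'E'
s=open("fk.py").read()
s=s.replace("h,a,b,c,e,e2=L;","h,a,b,c,e,e2,e0,l0,l1,l2=L;").replace("p=np.array([0,0,h]); Q=Q*r(2,s[1]","p=r(2,s[0]*q[0]).apply([e0,l0,h]); Q=Q*r(2,s[1]").replace("[e,0,a]","[e,l1,a]").replace("[e2,0,b]","[e2,l2,b]").replace(".17,0,0]",".17,0,0,0,0,0,0]")
s=s.replace("    return np.array(o)","    return np.r_[o,np.array(L)[4:]*.02]")
open("fk.py","w").write(s)
E
cat > plan.py <<'E'
from fk import *; from h import *
m=fit(); r=res(m[1],m[2],m[3])[:-6].reshape(-1,12); print(m[0],m[1].round(3),m[2],abs(r[:,:3]).max().round(3))
O=np.array([.4993,.1798,.0245]); yaw=-.03; t=np.radians(32)
X=np.array([np.cos(yaw)*np.cos(t),np.sin(yaw)*np.cos(t),np.sin(t)]); Y=np.array([-np.sin(yaw),np.cos(yaw),0]); Z=np.cross(X,Y)
E
python3 - <<'E'
from plan import *
q0=arm.observe()["joints"]
for sg in [-1]:
        q=q0; Rg=frame(-uz,sg*cx)
        for zz in [.2,.15,.035,.2]:
            gp=cw(0,zz*1000,-8); q,e,r=ik(gp+uz*.159,Rg,q,m); print(" grasp",zz,q.round(2),round(e,4),round(r,3))
        Rp=frame(-Z,-sg*Y); gr=O+.077*X+.017*Z
        for k in [.15,.03,0]:
            q,e,r=ik(gr+Z*k+Z*.159,Rp,q,m); print(" place",k,q.round(2),round(e,4),round(r,3))
E
```

```text
0.0008346649455324186 [ 0.277  0.555  0.428  0.192  0.002  0.002 -0.    -0.035 -0.009 -0.009] (-1, -1, -1, -1) 0.013
 grasp 0.2 [ 1.    0.74 -1.27  1.69  0.74  1.28  2.48] 0.0 0.0
 grasp 0.15 [ 0.98  0.79 -1.23  1.75  0.79  1.2   2.44] 0.0 0.0
 grasp 0.035 [ 0.92  0.92 -1.11  1.83  0.96  1.05  2.32] 0.0 0.0
 grasp 0.2 [ 1.    0.74 -1.27  1.69  0.74  1.28  2.48] 0.0 0.0
 place 0.15 [ 0.36  0.34 -1.27  2.25  1.22  0.79 -0.21] 0.0 0.0
 place 0.03 [ 0.21  0.65 -1.09  2.25  1.62  0.9  -0.46] 0.0 0.0
 place 0 [ 0.19  0.71 -1.06  2.23  1.69  0.91 -0.5 ] 0.0 0.0
```

```bash
python3 - <<'E'
from h import *
Rg=frame(-uz,-cx); P,Q=rows(cw(-5,215,-8),Rg,n=12,f=66)
E
```

```text
need 9.2
[[66, -3.5, -0.5, -5.0, -7.4, -1.8, 1.8], [66, -3.5, -0.5, -4.5, -7.4, -1.8, 1.8], [66, -3.0, -0.5, -3.5, -7.4, -1.8, 1.8], [66, -3.0, -0.5, -3.0, -7.4, -1.8, 1.8], [66, -2.5, -0.5, -2.0, -7.4, -1.8, 1.8]]
[[66, -2.5, -1.0, -1.5, -7.4, -1.8, 1.8], [66, -2.0, -1.0, -1.0, -7.4, -1.8, 1.8], [66, -2.0, -1.5, -0.5, -7.4, -1.8, 1.8], [66, -1.5, -2.0, 0.0, -7.4, -1.8, 1.8], [66, -1.5, -3.0, 0.5, -7.4, -1.8, 1.8]]
[[66, -1.0, -3.5, 1.0, -7.4, -1.8, 1.8], [66, -1.0, -4.0, 1.0, -7.4, -1.8, 1.8]]
```

>>> arm_command:
  motion:
    - [66,-3.5,-0.5,-5,-7.4,-1.8,1.8]
    - [66,-3.5,-0.5,-4.5,-7.4,-1.8,1.8]
    - [66,-3,-0.5,-3.5,-7.4,-1.8,1.8]
    - [66,-3,-0.5,-3,-7.4,-1.8,1.8]
    - [66,-2.5,-0.5,-2,-7.4,-1.8,1.8]
  newtons: 20

```text
clock: 10.4
position: [0.5379, -0.1874, 0.3607]
ee_rot: [-1.675, 0.768, 1.253]
force: [0.5, 0.0, 0.8]
width: 0.499
```

>>> arm_command:
  motion:
    - [66,-2.5,-1,-1.5,-7.4,-1.8,1.8]
    - [66,-2,-1,-1,-7.4,-1.8,1.8]
    - [66,-2,-1.5,-0.5,-7.4,-1.8,1.8]
    - [66,-1.5,-2,0,-7.4,-1.8,1.8]
    - [66,-1.5,-3,0.5,-7.4,-1.8,1.8]

```text
clock: 11.02
position: [0.5427, -0.1842, 0.3716]
ee_rot: [-2.006, 0.422, 1.857]
force: [0.7, -0.7, -1.0]
width: 0.719
```

>>> arm_command:
  motion:
    - [66,-1,-3.5,1,-7.4,-1.8,1.8]
    - [66,-1,-4,1,-7.4,-1.8,1.8]
    - [66,0,0,0,0,0,0]

```text
clock: 11.4
position: [0.5441, -0.1759, 0.3739]
ee_rot: [-2.11, 0.242, 2.095]
force: [0.2, -0.3, 0.0]
width: 0.719
```

```bash
python3 - <<'E'
from st import *
st(); im=wcam()
for c in ["wrist","scene"]:
    if c=="scene": get_image(c)
    for t in ["meter","meter_grip","meter_head","lid_tab","nest"]:
        print(c,t,[(np.round(d["point"],3),"case",np.round([(d["point"]-C0)@cx,(d["point"]-C0)@cy],3),round(d["p"],2)) for d in pinpoint(c,t)[:2]])
cv2.imwrite("pics/w3.png",im["frame"][:,:,::-1].copy())
rows(cw(0,110,-8),frame(-uz,-cx),n=3,f=66)
E
```

```text
11.4 [ 0.5441 -0.1759  0.3739] j [ 1.    0.69 -1.24  1.69  0.69  1.27  2.52] F [ 0.2 -0.3  0. ]
tip case x,y,z -0.0028 -0.0083 0.1959 err deg 93.6 x axis [ 0.007 -0.003 -1.   ] z axis [-0.974  0.224 -0.007]
wrist meter [(array([ 0.552, -0.175,  0.016]), 'case', array([ 0.003, -0.005]), 0.74)]
wrist meter_grip [(array([ 0.546, -0.177,  0.034]), 'case', array([-0.002, -0.009]), 0.58)]
wrist meter_head [(array([ 0.574, -0.088,  0.027]), 'case', array([0.005, 0.085]), 0.95)]
wrist lid_tab []
wrist nest [(array([ 0.671, -0.2  ,  0.194]), 'case', array([ 0.125, -0.003]), 0.35)]
scene meter [(array([ 0.552, -0.168,  0.015]), 'case', array([0.001, 0.001]), 0.95)]
scene meter_grip [(array([ 0.553, -0.178,  0.035]), 'case', array([ 0.005, -0.008]), 0.94)]
scene meter_head [(array([ 0.566, -0.086,  0.03 ]), 'case', array([-0.004,  0.084]), 0.79), (array([ 0.552, -0.18 ,  0.034]), 'case', array([ 0.004, -0.01 ]), 0.49)]
scene lid_tab []
scene nest [(array([ 0.549, -0.168,  0.013]), 'case', array([-0.001,  0.   ]), 0.6)]
need 1.8
[[66, 35.0, -0.5, -1.0, 0.1, -0.1, -0.0], [66, 35.0, -0.5, -1.0, 0.1, -0.1, -0.0], [66, 35.0, -0.5, -1.0, 0.1, -0.1, -0.0]]
```

View pics/w3.png

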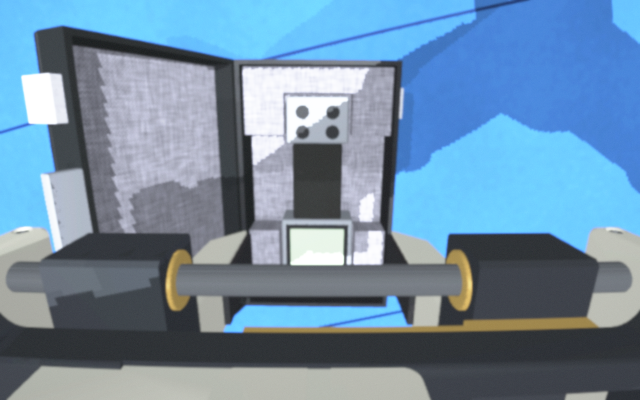

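Picture 8: the lid is open at the left. The meter lies in its bed with the foot at (318,118), waist at (317,180) and display at (317,245), and the case frame is confirmed. The gripper body is wide and comes near the lid lining, so I'll check that clearance from the depth image.

```bash
python3 - <<'E'
from st import *
im=wcam(); d=im["range_z"]
for (u0,u1,v0,v1,n) in [(100,200,70,220,"lid inner"),(298,338,150,210,"waist"),(288,346,100,138,"foot"),(255,280,150,200,"pocket L")]:
    v,u=np.mgrid[v0:v1:3,u0:u1:3]; u=u.ravel();v=v.ravel(); z=d[v,u]; k=z>0
    q=cv2.undistortPoints(np.stack([u[k],v[k]],1).astype(float)[:,None],np.array(im["K"],float),np.array(im["distortion"],float))[:,0]
    P=np.c_[q,np.ones(len(q))]*z[k][:,None]@im["rotation"].T+im["origin"]-C0
    c=np.c_[P@cx,P@cy,P[:,2]]*1000
    print(n,len(c),"med",np.median(c,0).round(1),"lo",np.percentile(c,3,axis=0).round(1),"hi",np.percentile(c,97,axis=0).round(1))
    if n=="lid inner":
        f=np.polyfit(c[:,2],c[:,0],1); print(" x = %.3f*z + %.1f ; at z=85: %.1f, at z=78: %.1f"%(f[0],f[1],f[0]*85+f[1],f[0]*78+f[1]), "res",np.std(c[:,0]-np.polyval(f,c[:,2])))
E
```

```text
lid inner 1697 med [113.2 -54.5 119. ] lo [  95.6 -101.1   74.2] hi [127.   -2.7 153.5]
 x = 0.396*z + 66.1 ; at z=85: 99.8, at z=78: 97.0 res 0.6693009731249866
waist 279 med [ -0.1 -15.2  48.5] lo [-19.  -41.8  47.1] hi [16.1 10.4 49.9]
foot 260 med [ -0.4 -69.4  48.8] lo [-24.8 -84.5  47. ] hi [ 24.1 -54.1  50.5]
pocket L 152 med [ 50.8 -12.    5.5] lo [ 38.3 -36.6   4. ] hi [63.6 13.4  6.9]
```

The lid lining at body height is at x = 101 mm if I grip at z = 41 mm, and the body edge is at about 95, so gripping slightly high clears it. The waist is centred at x = -1.5 and its top is at 48.5 mm, as expected.

```bash
python3 - <<'E'
from h import *
Rg=frame(-uz,-cx); P,Q=rows(cw(-2,100,-8),Rg,n=4,f=66); rows(cw(-2,41,-8),Rg,n=5,f=66,p=P,Rc=Q)
E
```

```text
need 2.0
[[66, 28.5, 0.0, 0.0, 0.1, -0.1, -0.0], [66, 28.5, 0.0, -0.5, 0.1, -0.1, -0.0], [66, 28.5, 0.0, -0.5, 0.1, -0.1, -0.0], [66, 28.5, 0.0, -0.5, 0.1, -0.1, -0.0]]
need 1.0
[[66, 12.0, 0.0, 0.0, 0.0, 0.0, 0.0], [66, 12.0, 0.0, 0.0, 0.0, 0.0, 0.0], [66, 12.0, 0.0, 0.0, 0.0, 0.0, 0.0], [66, 12.0, 0.0, 0.0, 0.0, 0.0, 0.0], [66, 12.0, 0.0, 0.0, 0.0, 0.0, 0.0]]
```

>>> arm_command:
  motion:
    - [66,28.5,0,0,0.1,-0.1,0]
    - [66,28.5,0,-0.5,0.1,-0.1,0]
    - [66,28.5,0,-0.5,0.1,-0.1,0]
    - [66,28.5,0,-0.5,0.1,-0.1,0]

```text
clock: 12.55
position: [0.5463, -0.1772, 0.259]
ee_rot: [-2.098, 0.248, 2.098]
force: [0.0, -0.1, -0.0]
width: 0.717
```

```bash
python3 - <<'E'
from st import *
st(); rows(cw(-2,41,-8),frame(-uz,-cx),n=5,f=66)
E
```

```text
12.55 [ 0.5463 -0.1772  0.259 ] j [ 0.93  0.81 -1.13  1.8   0.83  1.1   2.41] F [ 0.  -0.1 -0. ]
tip case x,y,z -0.0017 -0.009 0.081 err deg 93.3 x axis [-0.    -0.001 -1.   ] z axis [-0.973  0.232 -0.   ]
need 1.0
[[66, 12.0, 0.0, 0.0, -0.0, -0.0, -0.0], [66, 12.0, 0.0, 0.0, -0.0, -0.0, -0.0], [66, 12.0, 0.0, 0.0, -0.0, -0.0, -0.0], [66, 12.0, 0.0, 0.0, -0.0, -0.0, -0.0], [66, 12.0, 0.0, 0.0, -0.0, -0.0, -0.0]]
```

>>> arm_command:
  motion:
    - [66,12,0,0,0,0,0]
    - [66,12,0,0,0,0,0]
    - [66,12,0,0,0,0,0]
    - [66,12,0,0,0,0,0]
    - [66,11,0,0,0,0,0]

```text
clock: 13.18
position: [0.5463, -0.1773, 0.2003]
ee_rot: [-2.098, 0.248, 2.098]
force: [1.7, 0.1, 0.7]
width: 0.721
```

>>> arm_command:
  motion:
    - [30,0,0,0,0,0,0]
    - [30,0,0,0,0,0,0]
    - [30,0,0,0,0,0,0]
    - [30,0,0,0,0,0,0]
    - [30,0,0,0,0,0,0]
  newtons: 30

```text
clock: 13.8
position: [0.5465, -0.1772, 0.2013]
ee_rot: [-2.099, 0.248, 2.097]
force: [0.2, -0.6, 4.1]
width: 0.478
```

The opening is 44 mm, so the waist is held. Lifting straight up.

>>> arm_command:
  motion:
    - [30,-10,0,0,0,0,0]
    - [30,-25,0,0,0,0,0]
    - [30,-35,0,0,0,0,0]
    - [30,-40,0,0,0,0,0]
    - [30,-40,0,0,0,0,0]

```text
clock: 14.42
position: [0.546, -0.1766, 0.3537]
ee_rot: [-2.099, 0.247, 2.098]
force: [-0.2, -0.5, -2.6]
width: 0.478
```

```bash
python3 - <<'E'
from plan import *
s,p,Q=cur(); q=s["joints"]; print(s["clock"],p,q.round(2),np.round(s["force"],1),s["width"])
get_image("side"); print([(t,np.round(d["point"],3),round(d["p"],2)) for t in ["meter","lid_tab","meter_head"] for d in pinpoint("side",t)[:1]])
Rp=frame(-Z,Y); g=O+.080*X+.027*Z
# way: over the rest, straight line
Rg=Q.as_matrix(); g0=p+Q.apply([.159,0,0])
W=[(g0+[-.06,.03,.05],Rg),(g+Z*.12,Rp)]
for gg,RR in W: 
    q,e,r=ik(gg-RR[:,0]*.159,RR,q,m); print("ik",gg.round(3),q.round(2),round(e,4),round(r,3))
P,Qn=rows(W[1][0],Rp,n=16,f=30)
E
```

```text
0.0008346649455324186 [ 0.277  0.555  0.428  0.192  0.002  0.002 -0.    -0.035 -0.009 -0.009] (-1, -1, -1, -1) 0.013
14.425 [ 0.54598825 -0.17661602  0.35368279] [ 0.97  0.7  -1.2   1.7   0.69  1.23  2.51] [-0.2 -0.5 -2.6] 0.47790885764844926
[('meter', array([ 0.547, -0.166,  0.167]), 0.6), ('lid_tab', array([ 0.678, -0.2  ,  0.199]), 0.75)]
ik [ 0.486 -0.147  0.245] [ 1.08  0.54 -1.27  1.8   0.55  1.22  2.56] 0.0 0.0
ik [0.489 0.18  0.192] [ 0.35  0.42 -1.27  2.25  1.31  0.84 -0.26] 0.0 0.0
need 8.2
[[30, 0.0, -16.5, 12.5, 4.8, 1.4, -1.7], [30, 0.5, -15.5, 14.5, 4.8, 1.4, -1.7], [30, 1.0, -14.5, 16.0, 4.8, 1.4, -1.7], [30, 1.0, -13.5, 17.5, 4.8, 1.4, -1.7], [30, 1.5, -12.5, 19.0, 4.8, 1.4, -1.7]]
[[30, 1.5, -11.0, 20.5, 4.8, 1.4, -1.7], [30, 1.5, -9.5, 21.5, 4.8, 1.4, -1.7], [30, 1.5, -8.0, 23.0, 4.8, 1.4, -1.7], [30, 1.0, -6.5, 24.0, 4.8, 1.4, -1.7], [30, 1.0, -4.5, 24.5, 4.8, 1.4, -1.7]]
[[30, 1.0, -3.0, 25.5, 4.8, 1.4, -1.7], [30, 0.5, -1.0, 26.0, 4.8, 1.4, -1.7], [30, 0.0, 1.0, 26.5, 4.8, 1.4, -1.7], [30, -0.5, 2.5, 26.5, 4.8, 1.4, -1.7], [30, -1.0, 4.5, 26.5, 4.8, 1.4, -1.7]]
[[30, -1.5, 6.5, 26.5, 4.8, 1.4, -1.7]]
```

>>> arm_command:
  motion:
    - [30,0,-16.5,12.5,4.8,1.4,-1.7]
    - [30,0.5,-15.5,14.5,4.8,1.4,-1.7]
    - [30,1,-14.5,16,4.8,1.4,-1.7]
    - [30,1,-13.5,17.5,4.8,1.4,-1.7]
    - [30,1.5,-12.5,19,4.8,1.4,-1.7]

```text
clock: 15.25
position: [0.5008, -0.0777, 0.3466]
ee_rot: [-1.922, 0.486, 1.663]
force: [-0.3, 0.4, -2.6]
width: 0.477
```

>>> arm_command:
  motion:
    - [30,1.5,-11,20.5,4.8,1.4,-1.7]
    - [30,1.5,-9.5,21.5,4.8,1.4,-1.7]
    - [30,1.5,-8,23,4.8,1.4,-1.7]
    - [30,1,-6.5,24,4.8,1.4,-1.7]
    - [30,1,-4.5,24.5,4.8,1.4,-1.7]

```text
clock: 15.88
position: [0.4545, 0.0337, 0.3382]
ee_rot: [-1.706, 0.664, 1.239]
force: [0.7, -0.3, -3.0]
width: 0.477
```

```bash
python3 - <<'E'
from plan import *
s,p,Q=cur(); print(s["clock"],p,s["joints"].round(2),np.round(s["force"],1),s["width"])
P,Qn=rows(O+.080*X+.147*Z,frame(-Z,Y),n=10,f=30)
E
```

```text
0.0008346649455324186 [ 0.277  0.555  0.428  0.192  0.002  0.002 -0.    -0.035 -0.009 -0.009] (-1, -1, -1, -1) 0.013
15.875 [0.45450879 0.03370929 0.33817432] [ 0.69  0.31 -1.03  2.16  0.6   0.51  1.3 ] [ 0.7 -0.3 -3. ] 0.47654483095222955
need 3.0
[[30, 0.0, -1.5, 15.0, 2.8, 0.8, -1.0], [30, 0.0, -1.0, 15.5, 2.8, 0.8, -1.0], [30, 0.0, -0.5, 15.5, 2.8, 0.8, -1.0], [30, 0.0, 0.0, 15.5, 2.8, 0.8, -1.0], [30, -0.5, 1.0, 15.5, 2.8, 0.8, -1.0]]
[[30, -0.5, 1.5, 15.5, 2.8, 0.8, -1.0], [30, -0.5, 2.0, 16.0, 2.8, 0.8, -1.0], [30, -1.0, 3.0, 16.0, 2.8, 0.8, -1.0], [30, -1.0, 3.5, 15.5, 2.8, 0.8, -1.0], [30, -1.0, 4.0, 15.5, 2.8, 0.8, -1.0]]
```

>>> arm_command:
  motion:
    - [30,0,-1.5,15,2.8,0.8,-1]
    - [30,0,-1,15.5,2.8,0.8,-1]
    - [30,0,-0.5,15.5,2.8,0.8,-1]
    - [30,0,0,15.5,2.8,0.8,-1]
    - [30,-0.5,1,15.5,2.8,0.8,-1]

```text
clock: 16.5
position: [0.4285, 0.1059, 0.3328]
ee_rot: [-1.564, 0.742, 0.999]
force: [-0.9, 0.4, -3.1]
width: 0.476
```

>>> arm_command:
  motion:
    - [30,-0.5,1.5,15.5,2.8,0.8,-1]
    - [30,-0.5,2,16,2.8,0.8,-1]
    - [30,-1,3,16,2.8,0.8,-1]
    - [30,-1,3.5,15.5,2.8,0.8,-1]
    - [30,-1,4,15.5,2.8,0.8,-1]

```text
clock: 17.12
position: [0.4052, 0.182, 0.3262]
ee_rot: [-1.412, 0.806, 0.762]
force: [-0.4, 0.1, -2.1]
width: 0.476
```

```bash
cat > pl.py <<'E'
from plan import *
def rep():
    s,p,Q=cur(); g=p+Q.apply([.159,0,0])-O; print(s["clock"],s["joints"].round(2),np.round(s["force"],1),round(float(s["width"]),3),"grip in plate mm",(np.array([g@X,g@Y,g@Z])*1000).round(1),"err",np.degrees((Q.inv()*R.from_matrix(frame(-Z,Y))).magnitude()).round(2))
E
python3 - <<'E'
from pl import *
rep()
for c in ["wrist","side","scene"]:
    get_image(c); print(c,[(t,((np.array(d["point"])-O)@np.c_[X,Y,Z]*1000).round(1),round(d["p"],2)) for t in ["meter","meter_grip","meter_head"] for d in pinpoint(c,t)[:1]])
P,Q=rows(O+.080*X+.052*Z,frame(-Z,Y),n=8,f=30)
E
```

```text
0.0008346649455324186 [ 0.277  0.555  0.428  0.192  0.002  0.002 -0.    -0.035 -0.009 -0.009] (-1, -1, -1, -1) 0.013
17.125 [-0.07  0.22 -0.71  2.27  1.16  0.58 -0.17] [-0.4  0.1 -2.1] 0.476 grip in plate mm [ 80.7  -0.9 146.7] err 0.29
wrist [('meter', array([ 89.4,  -3.8, 116.3]), 0.56), ('meter_grip', array([ 80.8,   2.9, 139.9]), 0.57)]
side [('meter', array([ 89.4,   4. , 120.1]), 0.92), ('meter_grip', array([ 78.7,  -3.5, 136.4]), 0.87), ('meter_head', array([173.7,  -0.7, 137.8]), 0.79)]
scene [('meter', array([ 88.1,  -0. , 116.3]), 0.73), ('meter_grip', array([ 87. ,  -4. , 133.3]), 0.8), ('meter_head', array([175.5,  -0.2, 138.7]), 0.6)]
need 1.6
[[30, 12.0, 0.0, 0.0, 0.0, -0.0, 0.0], [30, 12.0, 0.0, 0.0, 0.0, -0.0, 0.0], [30, 12.0, 0.0, 0.0, 0.0, -0.0, 0.0], [30, 12.0, 0.0, 0.0, 0.0, -0.0, 0.0], [30, 12.0, 0.0, 0.0, 0.0, -0.0, 0.0]]
[[30, 12.0, 0.0, 0.0, 0.0, -0.0, 0.0], [30, 12.0, 0.0, 0.0, 0.0, -0.0, 0.0], [30, 12.0, 0.0, 0.0, 0.0, -0.0, 0.0]]
```

The meter's pose from three views is x about 89 mm, y about 0, and underside about 118 mm above the plate, as planned. I'll lower it along the plate normal.

>>> arm_command:
  motion:
    - [30,16,0,0.5,0,0,0]
    - [30,18,0,0.5,0,0,0]
    - [30,18,0,0,0,0,0]
    - [30,18,0,0,0,0,0]
    - [30,18,0,0,0,0,0]

```text
clock: 18.35
position: [0.4535, 0.1814, 0.2522]
ee_rot: [-1.412, 0.804, 0.763]
force: [0.2, 0.4, -2.0]
width: 0.477
```

```bash
python3 - <<'E'
from pl import *
rep(); P,Q=rows(O+.080*X+.036*Z,frame(-Z,Y),n=3,f=30);  rows(O+.080*X+.027*Z,frame(-Z,Y),n=4,f=30,p=P,Rc=Q)
E
```

```text
0.0008346649455324186 [ 0.277  0.555  0.428  0.192  0.002  0.002 -0.    -0.035 -0.009 -0.009] (-1, -1, -1, -1) 0.013
18.35 [-0.12  0.43 -0.61  2.27  1.54  0.58 -0.48] [ 0.2  0.4 -2. ] 0.477 grip in plate mm [82.7  0.2 58.4] err 0.36
need 1.0
[[30, 7.5, 0.5, 0.0, 0.1, -0.0, 0.1], [30, 7.5, 0.5, 0.0, 0.1, -0.0, 0.1], [30, 7.5, 0.5, 0.0, 0.1, -0.0, 0.1]]
need 1.0
[[30, 2.5, 0.0, 0.0, 0.0, 0.0, 0.0], [30, 2.0, 0.0, 0.0, 0.0, 0.0, 0.0], [30, 2.5, 0.0, 0.0, 0.0, 0.0, 0.0], [30, 2.0, 0.0, 0.0, -0.0, -0.0, -0.0]]
```

>>> arm_command:
  motion:
    - [30,7.5,1,0,0.1,0,0.1]
    - [30,7.5,0.5,0,0.1,0,0.1]
    - [30,7.5,1,0,0.1,0,0.1]
    - [30,3,0.5,0,0,0,0]

```text
clock: 18.85
position: [0.4642, 0.1811, 0.2293]
ee_rot: [-1.406, 0.809, 0.764]
force: [-0.2, -0.4, -2.5]
width: 0.479
```

```bash
python3 - <<'E'
from pl import *
rep()
E
```

```text
0.0008346649455324186 [ 0.277  0.555  0.428  0.192  0.002  0.002 -0.    -0.035 -0.009 -0.009] (-1, -1, -1, -1) 0.013
18.85 [-0.13  0.49 -0.6   2.26  1.63  0.59 -0.56] [-0.2 -0.4 -2.5] 0.479 grip in plate mm [78.7  0.2 33.3] err 0.13
```

>>> arm_command:
  motion:
    - [30,1.5,0,0,0,0,0]
    - [30,1.5,0,0,0,0,0]
    - [30,1.5,0,0,0,0,0]

```text
clock: 19.23
position: [0.4665, 0.1812, 0.2258]
ee_rot: [-1.406, 0.809, 0.764]
force: [0.6, 0.9, -2.4]
width: 0.483
```

>>> arm_command:
  motion:
    - [30,1,0,0,0,0,0]
    - [30,0.5,0,0,0,0,0]

```text
clock: 19.48
position: [0.4672, 0.1811, 0.2245]
ee_rot: [-1.407, 0.809, 0.764]
force: [-5.8, -2.0, 6.9]
width: 0.478
```

```bash
python3 - <<'E'
from pl import *
rep()
E
```

```text
0.0008346649455324186 [ 0.277  0.555  0.428  0.192  0.002  0.002 -0.    -0.035 -0.009 -0.009] (-1, -1, -1, -1) 0.013
19.475 [-0.13  0.5  -0.6   2.26  1.65  0.59 -0.57] [-5.8 -2.   6.9] 0.478 grip in plate mm [78.8  0.3 27.7] err 0.12
```

The meter has touched the plate: about 11 N along the plate normal at 27.7 mm, where 27 was expected. Releasing.

>>> arm_command:
  motion:
    - [50,0,0,0,0,0,0]
    - [58,0,0,0,0,0,0]
    - [64,0,0,0,0,0,0]
    - [64,0,0,0,0,0,0]

```text
clock: 19.98
position: [0.4673, 0.1811, 0.2245]
ee_rot: [-1.406, 0.809, 0.764]
force: [0.2, 0.0, -0.4]
width: 0.696
```

```bash
python3 - <<'E'
from pl import *
rep()
E
```

```text
0.0008346649455324186 [ 0.277  0.555  0.428  0.192  0.002  0.002 -0.    -0.035 -0.009 -0.009] (-1, -1, -1, -1) 0.013
19.975 [-0.13  0.5  -0.6   2.26  1.65  0.59 -0.57] [ 0.2  0.  -0.4] 0.696 grip in plate mm [78.9  0.3 27.5] err 0.13
```

Now I'll withdraw along the plate normal. j4 has margin, and the hover 120 mm up was reached before.

>>> arm_command:
  motion:
    - [64,-8,0,0,0,0,0]
    - [64,-15,0,0,0,0,0]
    - [64,-22,0,0,0,0,0]
    - [64,-25,0,0,0,0,0]
    - [64,-25,0,0,0,0,0]

```text
clock: 20.6
position: [0.4161, 0.1828, 0.3059]
ee_rot: [-1.407, 0.809, 0.765]
force: [-0.5, 0.1, -0.3]
width: 0.7
```

>>> arm_command:
  motion:
    - [64,-20,0,0,0,0,0]
    - [64,-10,0,0,0,0,0]
    - [64,0,0,0,0,0,0]

```text
clock: 20.98
position: [0.4006, 0.1833, 0.3313]
ee_rot: [-1.407, 0.807, 0.763]
force: [-0.9, -0.2, -0.7]
width: 0.694
```

```bash
python3 - <<'E'
from pl import *
rep(); ims=[]
for c in ["wrist","side","scene"]:
    im=wcam() if c=="wrist" else get_image(c); ims.append(im["frame"])
    print(c,[(t,((np.array(d["point"])-O)@np.c_[X,Y,Z]*1000).round(1),round(d["p"],2)) for t in ["meter","meter_grip","meter_head"] for d in pinpoint(c,t)[:1]],[(t,np.round(d["point"],3)) for t in ["lid_tab","jar_left","jar_right","spare_cap"] for d in pinpoint(c,t)[:1]])
    if c=="wrist":
        d=im["range_z"]; v,u=np.mgrid[0:230:2,100:540:2]; u=u.ravel();v=v.ravel(); z=d[v,u]; k=z>0
        q=cv2.undistortPoints(np.stack([u[k],v[k]],1).astype(float)[:,None],np.array(im["K"],float),np.array(im["distortion"],float))[:,0]
        P=(np.c_[q,np.ones(len(q))]*z[k][:,None]@im["rotation"].T+im["origin"]-O)@np.c_[X,Y,Z]*1000
        P=P[(abs(P[:,2]-34)<6)&(abs(P[:,1])<50)&(P[:,0]>-20)&(P[:,0]<190)]
        N=np.linalg.svd(P-P.mean(0))[2][2]; print("top face n",len(P),N.round(3),"x",np.percentile(P[:,0],[.5,99.5]).round(1),"y",np.percentile(P[:,1],[.5,99.5]).round(1),"z med",np.median(P[:,2]).round(1))
        for lo in range(0,180,30):
            y=P[(P[:,0]>lo)&(P[:,0]<lo+30),1]
            if len(y)>20: print(lo,np.percentile(y,[1,99]).round(1))
cv2.imwrite("pics/f.png",np.vstack([ims[0][:300],cv2.resize(ims[1][120:300,220:460],(640,300))[:300]])[:,:,::-1].copy())
E
```

```text
0.0008346649455324186 [ 0.277  0.555  0.428  0.192  0.002  0.002 -0.    -0.035 -0.009 -0.009] (-1, -1, -1, -1) 0.013
20.975 [-0.08  0.21 -0.7   2.27  1.13  0.57 -0.14] [-0.9 -0.2 -0.7] 0.694 grip in plate mm [ 79.2   0.6 153.5] err 0.17
wrist [('meter', array([89.4, -2.3, -2.3]), 0.58), ('meter_grip', array([75.8,  1.8, 17. ]), 0.64), ('meter_head', array([173.4,  -1.9,  15.1]), 0.84)] [('lid_tab', array([0.502, 0.185, 0.021])), ('jar_left', array([ 0.592,  0.492, -0.001]))]
top face n 2160 [0.001 0.001 1.   ] x [  0.4 102.4] y [-26.4  26.6] z med 34.7
0 [-26.2  26.5]
30 [-25.4  25.6]
60 [-21.9  21.7]
90 [-20.6  20.5]
side [('meter', array([88.7,  4.8,  1.3]), 0.91), ('meter_grip', array([76.2, -0.7, 16.8]), 0.67), ('meter_head', array([171.1,  -4.6,  17.8]), 0.71)] [('lid_tab', array([ 0.676, -0.199,  0.201])), ('jar_left', array([0.594, 0.492, 0.003])), ('jar_right', array([ 0.468, -0.491, -0.001])), ('spare_cap', array([ 0.389, -0.004,  0.003]))]
scene [('meter', array([83.9,  0.4,  0.1]), 0.9), ('meter_grip', array([83. ,  0.7, 15.4]), 0.6), ('meter_head', array([169.6,   0.9,  16.6]), 0.82)] [('lid_tab', array([ 0.678, -0.196,  0.2  ])), ('jar_left', array([0.592, 0.493, 0.005])), ('jar_right', array([ 0.39 , -0.002,  0.002]))]
```

View pics/f.png

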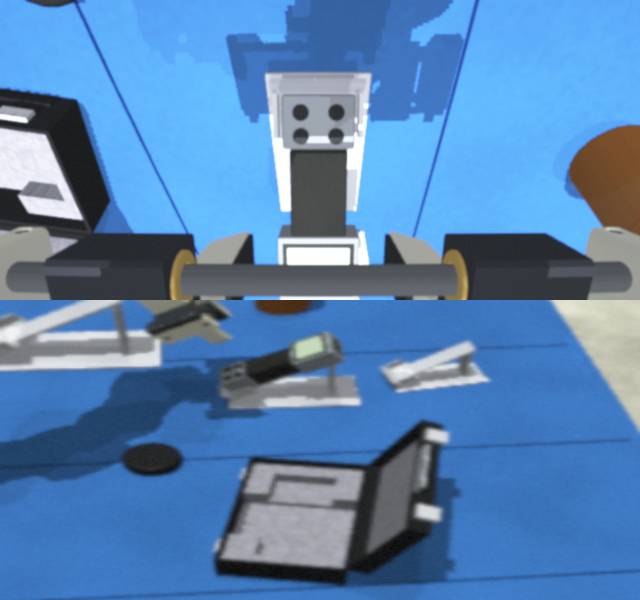

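Picture 9: the meter lies flat on the middle rest, with its foot (318,118) between the ears and its display at the top. The lid stands open and the gripper is clear. Handing in.

```bash
python3 -c "
from cell import arm; print(arm.sign_off()); print(arm.observe()['clock'])"
```

```text
the job is handed in; nothing more can be done
None
the job is handed in; nothing more can be done
```

I pushed the lid open, lifted the meter out and laid it on the middle-sized rest. I then released it, backed off and handed in at about 21 s. One problem may fail the run: **the wrist force read 154–160 N for a moment, above the 120 N limit**.

**Force spike:** at about 5.8 s the reported force was (43, 147, 49) N, in the air above the tab. My first, flatter reach had driven the elbow onto its joint limits, with joint 3 at -1.27 and joint 4 at 2.57. The pictures showed nothing touched, and the next reading was about 1.5 N. I then used a steeper, slower reach. I can't tell whether the judge counted the spike or the two joints at their limits. After that, no reported reading was above about 10 N.

**Last checks before hand-in:**

| Item | Result |
|---|---|
| Meter position on the plate | x about 84–89 mm, \|y\| within 5 mm, z within 2.5 mm (three cameras) |
| Meter foot | Depth puts the foot end 0.4 mm from the ledge, centred within 0.5 mm |
| Meter flatness | Top face parallel to the plate within 0.1°, in line and display up |
| Lid | About 1.92 rad, on its stop |
| Jars and cap | Left jar and cap within 5 mm of their first positions, right jar within 7 mm (one camera) |
| Robot | Clear of everything, with only sensor noise in the force |

**Network misreadings I ignored:** the last scene view put the right jar at the cap's position, and the last wrist view put the lid tab on the rest. The side view contradicted both. At the case, early tab readings differed by about 8 mm between cameras, which the push allowed for.

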